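# Chock the guide rollers and tilt the inspection tray

## Robot

A 6-joint arm with a two-finger parallel gripper is mounted at the origin on the work surface. World frame = base frame: x ahead of the robot, y to its left, z up, the work surface at z = 0. Lengths are in mm, angles in rad, forces in N, time in s.
With the tool pointing down it reaches from about 300 to 850 mm from the base axis. Payload 5.4 kg.
Tool frame: the origin (TCP) lies midway between the tips of the shut fingers; the grasp point (between the pads) lies 19 mm behind it; z points along the fingers, y is the direction in which the jaws open and shut (so a half turn about z gives the same grasp; the last joint's range is limited). The gripper opens to 85 mm and grips with 20 to 120 N. Pads are 22 mm wide; open, the fingers measure 114 mm over their backs; the gripper's body (76 mm by 85 mm) begins 54 mm behind the grasp point. The pads swing forward as they close: fully open they stand 13 mm farther back than shut.
Start: joints at [-1.33, 0.158, 1.597, -0, 1.386, -0.21], TCP at [250.494, -517.551, 231.299] pointing down, gripper open.
Joint ranges: [-2.91, 2.91], [-0.94, 2.29], [0.18, 2.7], [-1.29, 4.43], [0.17, 2.64], [-3, 3]. Speed limits (rad/s): [2.57, 2.57, 3.14, 3.14, 3.14, 3.14].

## Interface

Orientations are given as a rotation vector (axis times angle).
In Python, from station import manip gives the robot as it stands.
- The arm moves only by the shell command python3 -m pendant 'ROWS' [FORCE]. ROWS is JSON, one flat list of numbers, 5 for each row, row after row: the closure, from 0 (fully open) to 1 (shut), then the shift along the tool's x, y, z in cm, then the turn about the tool's z in degrees. In form: [hand, x, y, z, spin, hand, x, y, z, spin, ...]. A call has 1 to 12 rows; each row is the pose to reach, as a shift and turn from the pose measured when the call began, along the tool's axes at that moment; what a row does not reach only later rows make up. A row lasts 1/10 s, in which the tool goes at most 50 mm and 8.59 degrees, less where a joint would pass 70% of its speed; a pose out of reach is approached as far as the arm can. A call with a gripper value outside its range is refused whole. The fingers move at their own pace and stop on an object; FORCE is the grip in N (left out, the last holds). Time passes only in rows, so rows that repeat a pose let the fingers close. It gives the time, the measured TCP pose, the force and the opening at its end, in the units of the state.
- manip.state(): the state, without advancing time (a new reading comes with each control period).
- manip.camera(name): name is "side" or "top"; returns the picture (384x512x3 uint8, red, green, blue); there is no depth.
- manip.camera_model(name): a dict with "fx", "fy", "cx", "cy" (pixels), "rvec" (rotation vector, rad) and "tvec" (3), from world to camera coordinates, as OpenCV has them. Camera axes: x right, y down, z forward; pixel columns grow to the right and rows downward; lengths in mm; the calibration is good to about 2 mm. A picture is of the moment at which its call begins. camera_model takes no time and is no camera call.
- manip.sign_off(): hands the job in, once; it reports no verdict.
The state is a dict: "t": time; "q": joint angles; "joint_vel": joint speeds; "effort": joint torques, N m; "position": TCP position; "ee_rot": TCP orientation; "wrist_force": force on the tool from outside, world axes, zero at the start; "moment": the same for the moment, N m; "gripper_width": finger opening in mm.
Only numpy, scipy, OpenCV 4.12 (cv2) and the standard library are available. Lean on these libraries where they do the work, as an engineer would, in place of code of your own. Each camera call takes 0.05 s, during which the arm holds its last target.

## Task

Fold both flaps of the carton right back, then, with the tray still level, take out one rubber chock for every roller on the tray and push it snugly, thin toe first and centred, against the roller's front side (the side that will be low), so that the roller is held against the back rail. When every roller is chocked, press the green tab to tilt the tray fully down for inspection; no roller may run away. Leave the flaps folded back and spare chocks in the carton, and do not disturb the other things on the bench.

Things in the scene. Friction and masses are not known exactly. Their poses are not given: they have to be found in the camera images.
- carton: open-topped carton of white corrugated plastic, 188 x 188 mm outside, walls and floor 4 mm, rim 60 mm high, fixed to the bench; origin at the middle of its underside, z up, x across the two flap hinges (front side is -x, towards the robot)
- flap_front (a joint): blue flap hinged along the carton's front (-x) rim, 75 mm long from hinge to free edge, 184 mm wide, 4 mm thick; hinge line parallel to the carton's y, 92 mm from its middle at rim height. 0 = shut flat over the contents, 1.57 = upright, 3.1 rad = stop, folded back outside and level. Light friction holds it wherever it is left (about 1 N at mid-flap moves it); it starts standing half open
- flap_back (a joint): the same blue flap on the carton's back (+x) rim; same sense of values
- tray_mid (a point): middle of the tilting tray's upper face, 62 mm above the bench when level; x points from the low-going front edge (robot side) to the back rail, y along the rail, z up from the tray. Grey tray 210 (x) x 360 (y) mm; aluminium back rail 34 mm high whose face is at x = +85 mm; front lip 18 mm high, inner face at x = -99 mm; 9 mm side stops at both ends of the rail. A roller touching the rail has its centre at x = +60 mm
- tray (a joint): tilt of the tray on its stand, hinge along y at x = +30 mm, 12 mm below the upper face: 0 = level, 0.15 rad = stop, front edge down. Friction holds it wherever it is left; about 8 to 16 N down on a tab moves it
- tray_front_tab (a point): middle of the upper face of the green tab on the tray's front edge (about 34 x 70 mm free face): press it down to tilt the tray. It goes down 24 mm over the full tilt
- tray_rear_tab (a point): middle of the upper face of the red tab on the tray's back edge: pressing it down brings the tray back to level
- roller1_center (a point): centre of guide roller 1 (may be absent): white plastic cylinder with blue end bands, 50 mm diameter, 64 mm long, 0.22 kg, lying on the tray with its axis (own y) about along the tray's y, in one of four lanes (tray y = -127, -42, +42, +127 mm); it rolls freely. The point turns as it rolls
- roller2_center (a point): centre of guide roller 2 (may be absent): white plastic cylinder with blue end bands, 50 mm diameter, 64 mm long, 0.22 kg, lying on the tray with its axis (own y) about along the tray's y, in one of four lanes (tray y = -127, -42, +42, +127 mm); it rolls freely. The point turns as it rolls
- roller3_center (a point): centre of guide roller 3 (may be absent): white plastic cylinder with blue end bands, 50 mm diameter, 64 mm long, 0.22 kg, lying on the tray with its axis (own y) about along the tray's y, in one of four lanes (tray y = -127, -42, +42, +127 mm); it rolls freely. The point turns as it rolls
- roller4_center (a point): centre of guide roller 4 (may be absent): white plastic cylinder with blue end bands, 50 mm diameter, 64 mm long, 0.22 kg, lying on the tray with its axis (own y) about along the tray's y, in one of four lanes (tray y = -127, -42, +42, +127 mm); it rolls freely. The point turns as it rolls
- chock1_mid (a point): point in orange rubber chock 1, half-way up its thick end: 60 mm long (x), 30 wide (y), 40 high, 0.12 kg. x points to the thin toe, 42 mm ahead; thick end 18 mm behind; underside 20 mm below. Full height from -18 to +4 mm, then a 45 degree slope down to the toe. Snug on a roller, the roller's centre is 54 mm ahead. Starts in the carton, toe roughly to the carton's +x
- chock2_mid (a point): point in orange rubber chock 2, half-way up its thick end: 60 mm long (x), 30 wide (y), 40 high, 0.12 kg. x points to the thin toe, 42 mm ahead; thick end 18 mm behind; underside 20 mm below. Full height from -18 to +4 mm, then a 45 degree slope down to the toe. Snug on a roller, the roller's centre is 54 mm ahead. Starts in the carton, toe roughly to the carton's +x
- chock3_mid (a point): point in orange rubber chock 3, half-way up its thick end: 60 mm long (x), 30 wide (y), 40 high, 0.12 kg. x points to the thin toe, 42 mm ahead; thick end 18 mm behind; underside 20 mm below. Full height from -18 to +4 mm, then a 45 degree slope down to the toe. Snug on a roller, the roller's centre is 54 mm ahead. Starts in the carton, toe roughly to the carton's +x
- chock4_mid (a point): point in orange rubber chock 4, half-way up its thick end: 60 mm long (x), 30 wide (y), 40 high, 0.12 kg. x points to the thin toe, 42 mm ahead; thick end 18 mm behind; underside 20 mm below. Full height from -18 to +4 mm, then a 45 degree slope down to the toe. Snug on a roller, the roller's centre is 54 mm ahead. Starts in the carton, toe roughly to the carton's +x
- rinse_bottle: clear bottle with blue cap, 60 mm diameter, 160 mm high, a bystander; origin under its middle
- objective: steel microscope objective standing on its wide end, 38 mm diameter, 52 mm high, a bystander; origin under its middle
- slide_case: black slide case 85 x 55 x 22 mm, a bystander; origin under its middle
Not all that is in view belongs to the job. What is shaped like the part that bears chock3_mid but purple or yellow is not meant.

How it is judged:
By the outcome, as a careful person would: the job done as asked, in the order asked, and still so for the second after the job is handed in, with the robot touching nothing.
Of roller1, roller2, roller3, roller4 only 3 to 4 are there at a start; the rules pass over those that are not, and their reading is None.
At some moment in a run one of roller1, roller2, roller3, roller4 may be knocked a few centimetres aside while the robot is not near it.
It also fails if it takes over 210 s, if anything falls off the work surface, if the arm or the gripper's body presses on something with over 40 N, if the wrist force passes 120 N, or if a joint passes its speed limit or range.

## Working session

There is one attempt and no reset: what is moved stays moved. The work goes in short steps, Python scripts to look and compute and a shell command to move; the robot and the scene stay as the last step left them, time stands still between calls to the robot, and variables do not carry over. Pictures are saved under pics/ and viewed, and the job is handed in when it is done.

```bash
ls; mkdir -p pics; python3 - <<'E'
from station import manip
import cv2
print(manip.state())
for n in("side","top"):
    im=manip.camera(n); cv2.imwrite(f"pics/{n}0.png",im[:,:,::-1]); print(n,manip.camera_model(n))
E
```

```text
pics
{'t': 0.0, 'q': array([-1.33011940e+00,  1.59070247e-01,  1.59824786e+00,  3.49423427e-06,
        1.38621602e+00, -2.10105683e-01]), 'joint_vel': array([-0.00094474, -0.00190494,  0.00028902,  0.00029259,  0.0007647 ,
        0.000976  ]), 'effort': array([-4.60103511e-04, -3.95997620e+01, -3.31430984e+01,  3.37606116e-05,
        8.63952708e-03,  2.57915971e-06]), 'position': array([ 250.34014714, -516.96365197,  230.29717873]), 'ee_rot': array([-3.06023954e+00, -7.01672746e-01,  4.11946414e-05]), 'wrist_force': array([ 0.58229221, -0.29057453,  0.37040718]), 'moment': array([ 0.04237538,  0.03086876, -0.03389205]), 'gripper_width': 85.62180465241862}
side {'fx': 381.1240340695904, 'fy': 381.1240340695904, 'cx': 259.56074526247914, 'cy': 192.9112806858349, 'rvec': array([ 0.24970424, -2.89909786,  1.04968717]), 'tvec': array([ 568.79287263,  103.52581722, 1181.35826449])}
top {'fx': 387.98713055093083, 'fy': 387.98713055093083, 'cx': 254.80231412490187, 'cy': 187.506414851213, 'rvec': array([ 2.15852026, -2.10542548,  0.21310895]), 'tvec': array([  42.35214248,  563.91131658, 1082.91328242])}
```

View pics/top0.png

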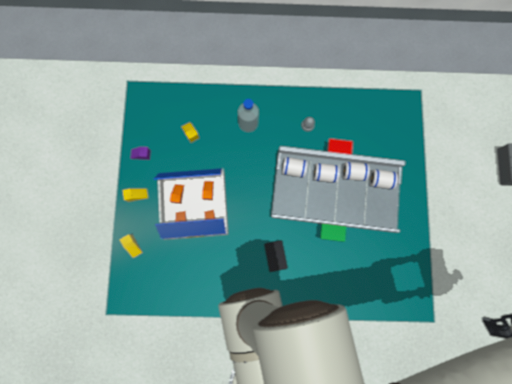

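View pics/side0.png

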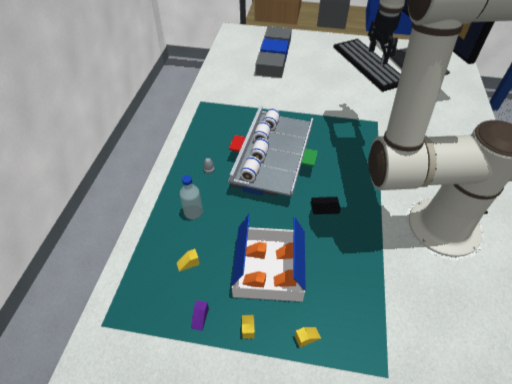

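The top view shows the carton at about (192,203) with four orange chocks, and the tray at about (337,190) with four rollers. The front flap is leaning at row 228 and the back flap at row 173. Yellow and purple decoys lie outside the carton. Next I'll measure.

```bash
cat > h.py <<'E'
import numpy as np, cv2
from station import manip
from scipy.spatial.transform import Rotation as R
CM={n:manip.camera_model(n) for n in("side","top")}
def K(n): m=CM[n]; return np.array([[m["fx"],0,m["cx"]],[0,m["fy"],m["cy"]],[0,0,1.]])
def ray(n,uv):
    m=CM[n]; Rm=R.from_rotvec(m["rvec"]).as_matrix(); c=-Rm.T@m["tvec"]
    d=Rm.T@np.linalg.inv(K(n))@np.array([uv[0],uv[1],1.]); return c,d
def onz(n,uv,z):
    c,d=ray(n,uv); return (c+d*(z-c[2])/d[2])
def proj(n,P):
    m=CM[n]; p,_=cv2.projectPoints(np.array(P,float).reshape(-1,1,3),m["rvec"],m["tvec"],K(n),None); return p[:,0]
def crop(im,x0,y0,x1,y1,s,name):
    c=cv2.resize(im[y0:y1,x0:x1,::-1],None,fx=s,fy=s,interpolation=cv2.INTER_CUBIC); cv2.imwrite("pics/"+name,c)
def tri(uvs):
    A=[];b=[]
    for n,uv in uvs:
        c,d=ray(n,uv); d=d/np.linalg.norm(d); P=np.eye(3)-np.outer(d,d); A.append(P); b.append(P@c)
    return np.linalg.lstsq(np.vstack(A),np.hstack(b),rcond=None)[0]
E
python3 - <<'E'
from h import *
t=cv2.imread("pics/top0.png")[:,:,::-1]; s=cv2.imread("pics/side0.png")[:,:,::-1]
crop(t,110,110,240,250,5,"t0c.png"); crop(t,260,130,420,250,5,"t0t.png"); crop(s,220,100,330,200,6,"s0t.png"); crop(s,220,200,330,310,5,"s0c.png")
for n in("top","side"): print(ray(n,(256,192)))
E
```

```text
(array([ 355.23918596,   71.41032051, 1166.70327893]), array([ 0.17155037, -0.01663696, -0.98510779]))
(array([456.63852775, 763.32853524, 968.84522919]), array([ 0.10945712, -0.63202856, -0.76723663]))
```

View pics/t0c.png

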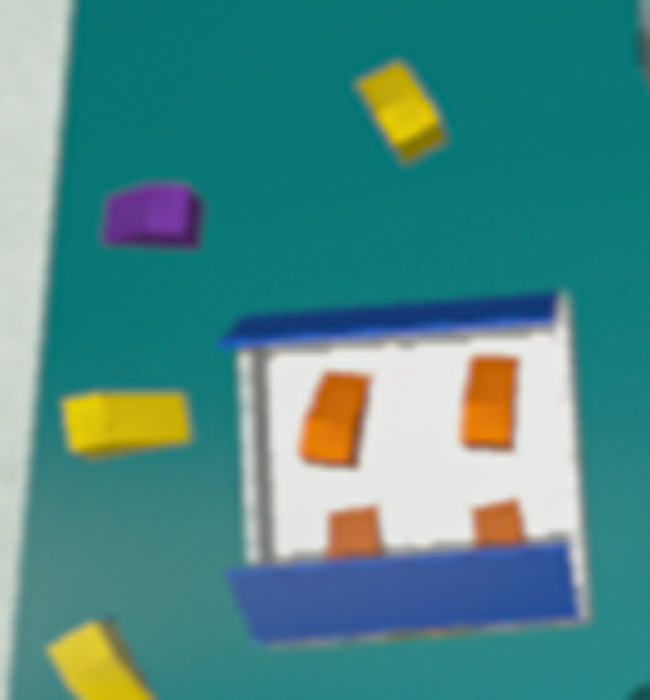

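View pics/t0t.png

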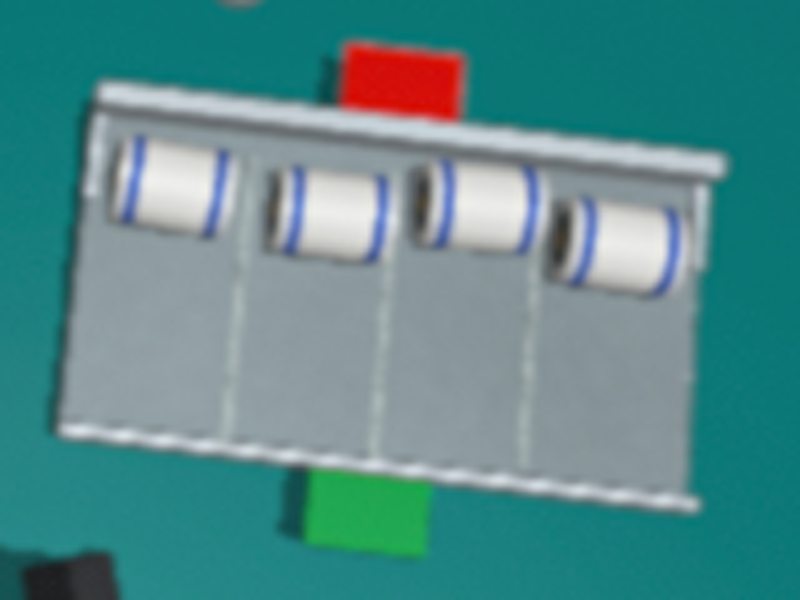

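View pics/s0c.png

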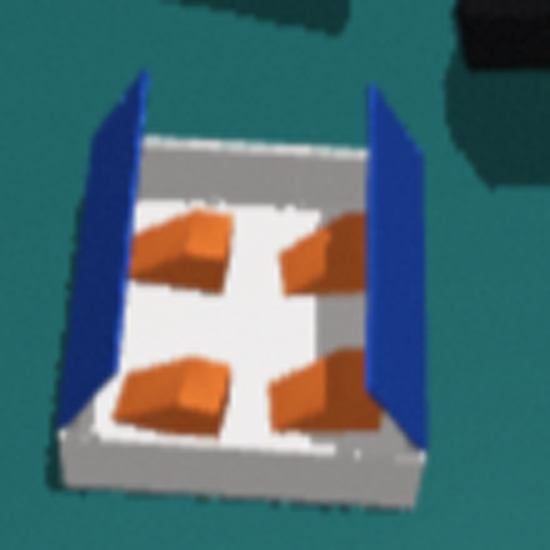

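View pics/s0t.png

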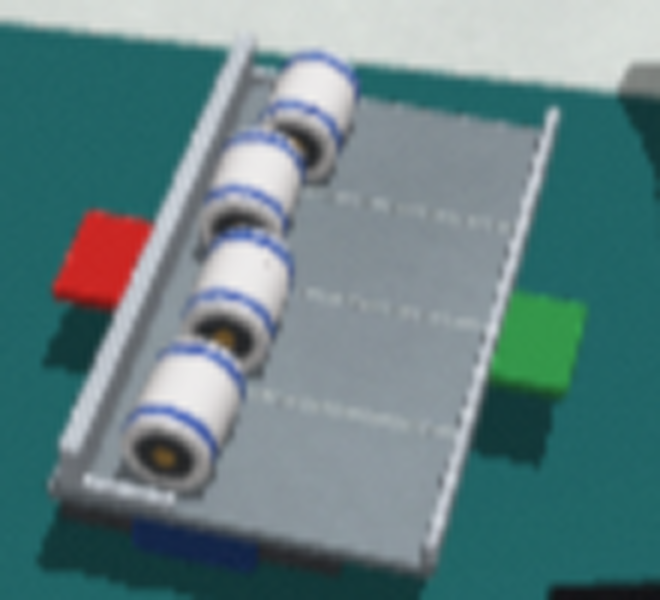

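Each of the four lanes holds a roller: crop 1 about (172,185), (330,213), (478,205) and (622,245). Four orange chocks are in the carton and both flaps lean inward. Next, metric measurements.

```bash
python3 - <<'E'
from h import *
np.set_printoptions(precision=1,suppress=True)
t=cv2.imread("pics/top0.png"); s=cv2.imread("pics/side0.png")
def masks(im):
    h=cv2.cvtColor(im,cv2.COLOR_BGR2HSV)
    return {"green":cv2.inRange(h,(50,140,80),(72,255,255)),"red":cv2.inRange(h,(0,200,120),(4,255,255)),"orange":cv2.inRange(h,(5,150,90),(17,255,255)),"blue":cv2.inRange(h,(105,150,60),(128,255,255))}
for n,im in(("top",t),("side",s)):
    for k,m in masks(im).items():
        cs,_=cv2.findContours(m,cv2.RETR_EXTERNAL,cv2.CHAIN_APPROX_NONE)
        for c in cs:
            if cv2.contourArea(c)>20:
                M=cv2.moments(c); print(n,k,cv2.contourArea(c),np.array([M['m10']/M['m00'],M['m01']/M['m00']]),"box",cv2.boxPoints(cv2.minAreaRect(c)).round(1).tolist())
def T(x,y): return (x/5+260-.4,y/5+130-.4)
def S(x,y): return (x/6+220-.4,y/6+100-.4)
# rail top corners (front edge tops), lip
print("rail L",onz("top",T(98,90),96),"rail R",onz("top",T(725,160),96))
print("lip L",onz("top",T(62,430),80),"lip R",onz("top",T(697,505),80))
def C(x,y): return (x/5+110-.4,y/5+110-.4)
def D(x,y): return (x/5+220-.4,y/5+200-.4)
print("cart BR",onz("top",C(570,292),60),"FR",onz("top",C(590,620),60),"FL",onz("top",C(245,640),60))
print("side: near corners",onz("side",D(58,430),60),onz("side",D(427,452),60), "far",onz("side",D(143,138),60))
E
```

```text
top green 295.0 [332.6 231.8] box [[320.5, 237.6999969482422], [322.1000061035156, 223.5], [344.8999938964844, 226.0], [343.29998779296875, 240.3000030517578]]
top red 214.5 [339.7 146. ] box [[328.20001220703125, 150.5], [329.3999938964844, 139.3000030517578], [351.1000061035156, 141.6999969482422], [349.8999938964844, 152.89999389648438]]
top orange 44.5 [180.5 216. ] box [[177.0, 220.0], [177.0, 212.0], [184.0, 212.0], [184.0, 220.0]]
top orange 37.0 [209.4 214.3] box [[206.0, 211.0], [213.0, 211.0], [213.0, 217.0], [206.0, 217.0]]
top orange 143.5 [176.5 193.6] box [[169.6999969482422, 200.8000030517578], [172.8000030517578, 183.5], [182.8000030517578, 185.3000030517578], [179.6999969482422, 202.6999969482422]]
top orange 123.0 [207.5 190.1] box [[203.0, 182.0], [212.0, 182.0], [212.0, 198.0], [203.0, 198.0]]
top blue 746.5 [192.3 228.3] box [[155.89999389648438, 224.0], [223.10000610351562, 218.8000030517578], [224.10000610351562, 232.5], [157.0, 237.60000610351562]]
top blue 240.5 [187.6 173.6] box [[154.60000610351562, 173.8000030517578], [219.89999389648438, 168.0], [220.3999
[... 1768 characters left out ...]
9296875, 110.5]]
side blue 314.0 [274.6  45.5] box [[260.6000061035156, 50.900001525878906], [262.0, 37.400001525878906], [288.29998779296875, 40.0], [287.0, 53.5]]
side blue 227.0 [403.9  24.4] box [[393.0, 32.0], [401.1000061035156, 10.699999809265137], [416.29998779296875, 16.399999618530273], [408.20001220703125, 37.79999923706055]]
side blue 209.0 [371.6  11.3] box [[367.0, 0.0], [378.0, 0.0], [378.0, 30.0], [367.0, 30.0]]
rail L [672.5 -10.2  96. ] rail R [ 641.2 -370.    96. ]
lip L [478.3   6.5  80. ] lip R [ 445.  -351.2   80. ]
cart BR [616.7 149.1  60. ] FR [426.2 130.5  60. ] FL [410.2 324.5  60. ]
side: near corners [594.7 335.6  60. ] [405.9 315.   60. ] far [585.5 149.   60. ]
```

```bash
cat >> h.py <<'E'
def frame(x,y,z,yaw):
    return R.from_euler("z",yaw).as_matrix(),np.array([x,y,z])
def P(fr,p): return np.asarray(p,float)@fr[0].T+fr[1]
def draw(img,n,pts,s,x0,y0,col,closed=True):
    u=(proj(n,pts)-[x0,y0]+.5)*s-.5
    cv2.polylines(img,[np.round(u*16).astype(np.int32)],closed,col,1,cv2.LINE_AA,4)
E
cat > ov.py <<'E'
from h import *
import sys
def overlay(pre,CART,TRAY,fl,chocks=[]):
    for n,bx in(("top",(140,130,420,260)),("side",(215,95,335,315))):
        im=cv2.imread(f"pics/{n}{pre}.png"); s={"top":2.85,"side":2.7}[n]
        s= 2.85 if n=="top" else 2.7
        for tag,b,s in ((("c",(145,150,240,250),6),("t",(260,130,420,250),5)) if n=="top" else (("c",(220,200,330,310),5.4),("t",(220,100,330,200),6))):
            c=cv2.resize(im[b[1]:b[3],b[0]:b[2]],None,fx=s,fy=s,interpolation=cv2.INTER_CUBIC)
            C=frame(*CART);T=frame(*TRAY)
            for z in(0,60): draw(c,n,P(C,[[-94,-94,z],[94,-94,z],[94,94,z],[-94,94,z]]),s,b[0],b[1],(0,255,0))
            a,bk=fl
            for sg,th in((-1,a),(1,bk)):
                draw(c,n,P(C,[[sg*92,-92,60],[sg*92,92,60],[sg*(92-75*np.cos(th)),92,60+75*np.sin(th)],[sg*(92-75*np.cos(th)),-92,60+75*np.sin(th)]]),s,b[0],b[1],(0,255,255))
            draw(c,n,P(T,[[-105,-180,0],[105,-180,0],[105,180,0],[-105,180,0]]),s,b[0],b[1],(0,255,0))
            draw(c,n,P(T,[[85,-180,34],[105,-180,34],[105,180,34],[85,180,34]]),s,b[0],b[1],(0,255,255))
            for q in chocks:
                F=frame(q[0],q[1],q[2],q[3])
                draw(c,n,P(F,[[-18,-15,20],[4,-15,20],[4,15,20],[-18,15,20]]),s,b[0],b[1],(255,255,0))
                draw(c,n,P(F,[[-18,-15,-20],[42,-15,-20],[42,15,-20],[-18,15,-20]]),s,b[0],b[1],(255,0,255))
            cv2.imwrite(f"pics/ov{pre}_{n}{tag}.png",c)
E
python3 - <<'E'
from ov import *
np.set_printoptions(precision=1,suppress=True)
CART=(511,232.5,0,.108); TRAY=(562.7,-181.5,62,-.089)
overlay("0",CART,TRAY,(1.0,1.0))
import numpy as np
a=[cv2.imread(f"pics/ov0_{k}.png") for k in("topc","sidec")]
h=600; cv2.imwrite("pics/ov0_c.png",np.hstack([cv2.resize(x,(400,int(x.shape[0]*400/x.shape[1]))) [:400] if 0 else cv2.resize(x,(400,400)) for x in a]))
E
```

```text
(no output)
```

View pics/ov0_topc.png

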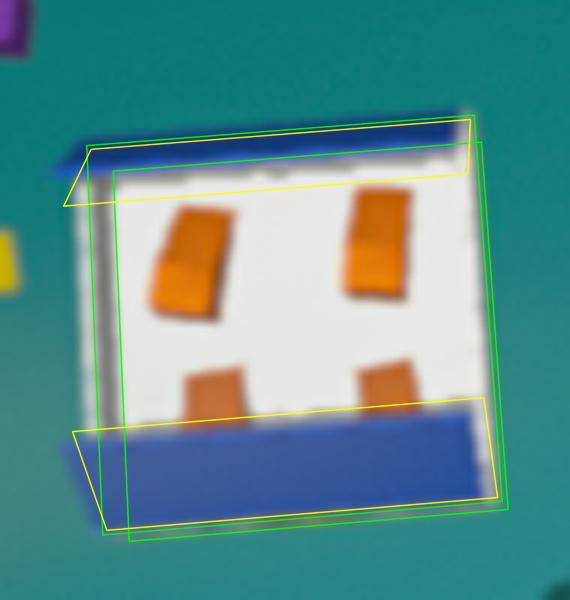

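View pics/ov0_sidec.png

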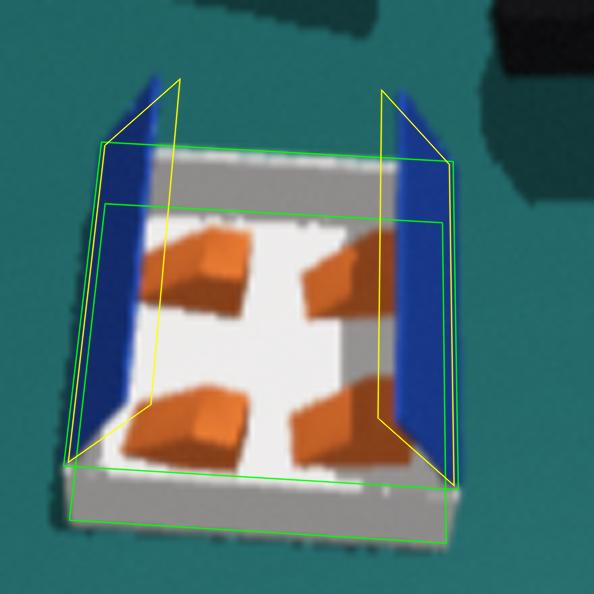

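View pics/ov0_topt.png

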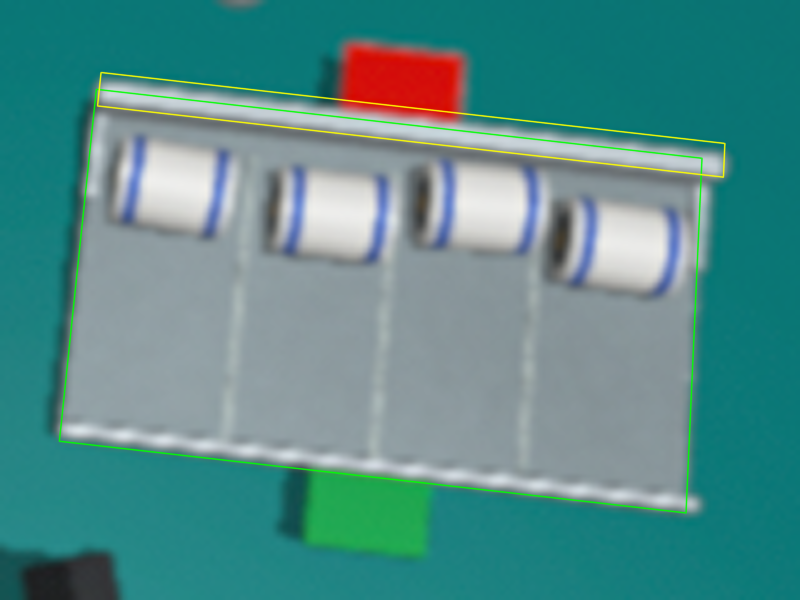

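```bash
python3 - <<'E'
from ov import *
CART=(515,236,0,.104); TRAY=(562.7,-181.5,62,-.089)
overlay("0",CART,TRAY,(1.22,1.22))
E
```

```text
(no output)
```

View pics/ov0_topc.png

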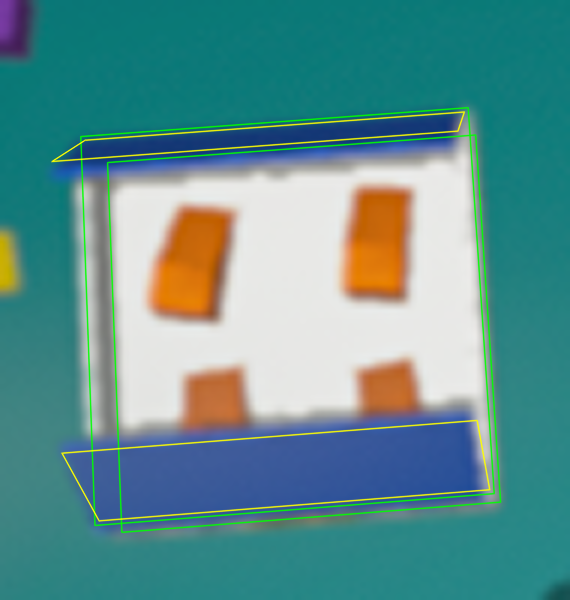

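View pics/ov0_sidec.png

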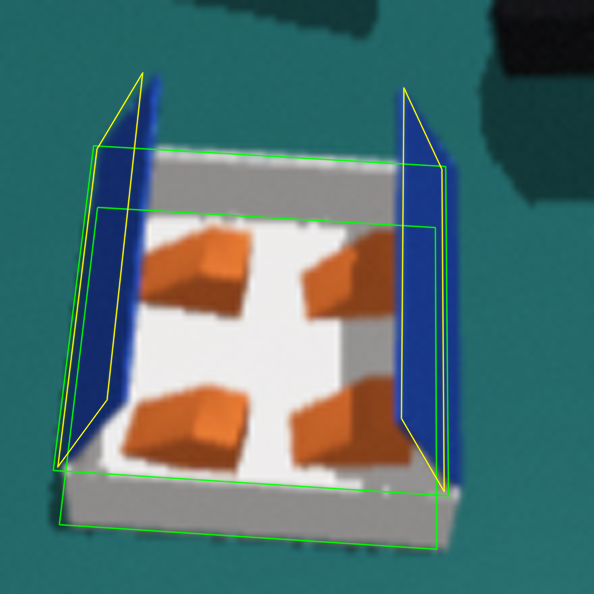

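View pics/ov0_sidet.png

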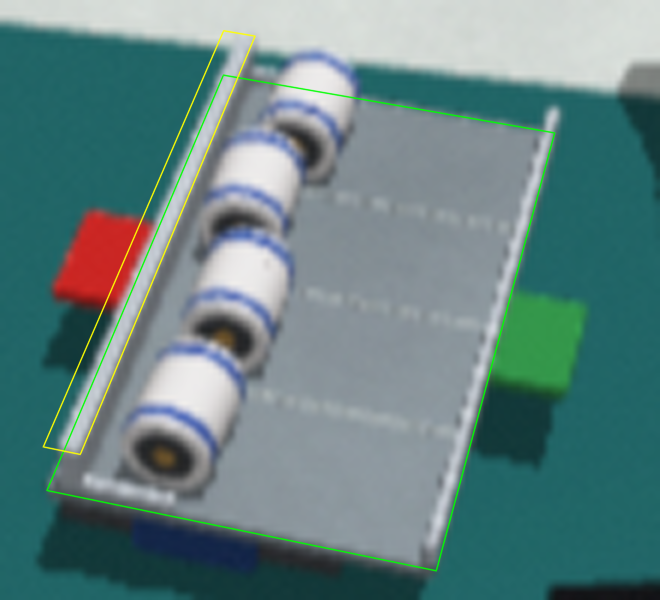

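```bash
cat >> h.py <<'E'
CART=(512,236.5,0,.104); TRAY=(562.7,-181.5,62,-.089)
def rel(target,yaw=None,st=None):
    """shift (cm) in tool axes + spin (deg) to bring TCP to target with tool y axis along (world yaw+90deg) mod pi"""
    st=st or manip.state(); M=R.from_rotvec(st["ee_rot"]).as_matrix()
    d=M.T@(np.asarray(target,float)-st["position"])/10
    sp=0
    if yaw is not None:
        y=M[:,1]; cur=np.arctan2(y[1],y[0]); des=yaw+np.pi/2
        e=(des-cur+np.pi/2)%np.pi-np.pi/2   # world ccw turn
        sp=-np.degrees(e)  # tool z down
    return np.round(d,2),round(sp,1)
def show():
    st=manip.state(); M=R.from_rotvec(st["ee_rot"]).as_matrix()
    print("t",round(st["t"],2),"pos",st["position"].round(1),"F",st["wrist_force"].round(1),"w",round(st["gripper_width"],1),"q",st["q"].round(2),"yawx",round(np.degrees(np.arctan2(M[1,0],M[0,0])),1),"z",M[:,2].round(3))
E
python3 - <<'E'
from h import *
show()
C=frame(*CART)
print(rel([250,-517,300])); print(rel(P(C,[0,0,250]),CART[3]))
print(P(C,[0,0,0]))
E
```

```text
t 0.1 pos [ 250.4 -517.   230.4] F [-0.1 -0.3 -0.7] w 85.6 q [-1.33  0.16  1.6  -0.    1.39 -0.21] yawx 25.8 z [-0.     0.002 -1.   ]
(array([-0.03, -0.03, -6.96]), 0)
(array([ 56.38, -56.43,  -1.85]), np.float64(19.9))
[512.  236.5   0. ]
```

```bash
python3 -m pendant '[1,28,-28,-3,10,1,28,-28,-3,10,1,28,-28,-3,10,1,28,-28,-3,10,1,28,-28,-3,10,1,28,-28,-3,10,1,56.4,-56.4,-2,20,1,56.4,-56.4,-2,20,1,56.4,-56.4,-2,20,1,56.4,-56.4,-2,20,1,56.4,-56.4,-2,20,1,56.4,-56.4,-2,20]' && python3 - <<'E'
from h import *
show(); C=frame(*CART)
print(rel(P(C,[0,0,250]),CART[3])); print(rel(P(C,[0,0,100]),CART[3]))
E
```

```text
t: 1.3
position: [444.7, 43.3, 252.3]
ee_rot: [-3.136, -0.16, 0.0]
wrist_force: [0.7, -0.8, -0.7]
gripper_width: -0.3
t 1.3 pos [444.7  43.3 252.3] F [ 0.7 -0.8 -0.7] w -0.3 q [-0.18 -0.2   1.91  0.    1.43  1.29] yawx 5.8 z [-0.     0.002 -1.   ]
(array([  8.66, -18.54,   0.26]), np.float64(-0.1))
(array([  8.66, -18.51,  15.26]), np.float64(-0.1))
```

```bash
python3 -m pendant '[1,8.7,-18.5,0.3,0,1,8.7,-18.5,0.3,0,1,8.7,-18.5,0.3,0,1,8.7,-18.5,0.3,0,1,8.7,-18.5,0.3,0,1,8.7,-18.5,10,0,1,8.7,-18.5,10,0,1,8.7,-18.5,15.7,0,1,8.7,-18.5,15.7,0,1,8.7,-18.5,15.7,0]' && python3 - <<'E'
from h import *
show(); C=frame(*CART)
for p in([40,0,95],[95,0,92],[135,0,92],[160,0,88],[150,0,70],[145,0,62],[145,0,110]): print(p,rel(P(C,p)))
E
```

```text
t: 2.3
position: [511.2, 235.8, 94.6]
ee_rot: [-3.137, -0.159, 0.006]
wrist_force: [0.4, 1.0, -0.5]
gripper_width: -0.1
t 2.3 pos [511.2 235.8  94.6] F [ 0.4  1.  -0.5] w -0.1 q [0.22 0.27 1.75 0.   1.12 1.69] yawx 5.8 z [-0.004  0.001 -1.   ]
[40, 0, 95] (array([ 4.08, -0.07, -0.06]), 0)
[95, 0, 92] (array([ 9.58, -0.09,  0.22]), 0)
[135, 0, 92] (array([13.58, -0.1 ,  0.21]), 0)
[160, 0, 88] (array([16.09, -0.1 ,  0.6 ]), 0)
[150, 0, 70] (array([15.09, -0.1 ,  2.4 ]), 0)
[145, 0, 62] (array([14.6 , -0.09,  3.21]), 0)
[145, 0, 110] (array([14.58, -0.1 , -1.59]), 0)
```

```bash
python3 -m pendant '[1,3,0,0,0,1,5,0,0,0,1,7,0,0,0,1,9,0,0,0,1,11,0,0,0,1,13,0,0.2,0,1,14.5,0,0.6,0,1,15,0,1.2,0,1,14.8,0,2,0,1,14.6,0,2.6,0,1,14.5,0,2.9,0,1,14.5,0,3,0]' && python3 - <<'E'
from h import *
show()
im=manip.camera("side"); cv2.imwrite("pics/side1.png",im[:,:,::-1]); crop(im,190,150,340,320,4,"s1.png")
E
```

```text
t: 3.5
position: [654.2, 250.5, 63.5]
ee_rot: [-3.137, -0.16, 0.009]
wrist_force: [-0.4, 0.4, -0.2]
gripper_width: -0.1
t 3.5 pos [654.2 250.5  63.5] F [-0.4  0.4 -0.2] w -0.1 q [0.19 0.64 1.32 0.   1.19 1.66] yawx 5.8 z [-0.005  0.    -1.   ]
```

View pics/s1.png

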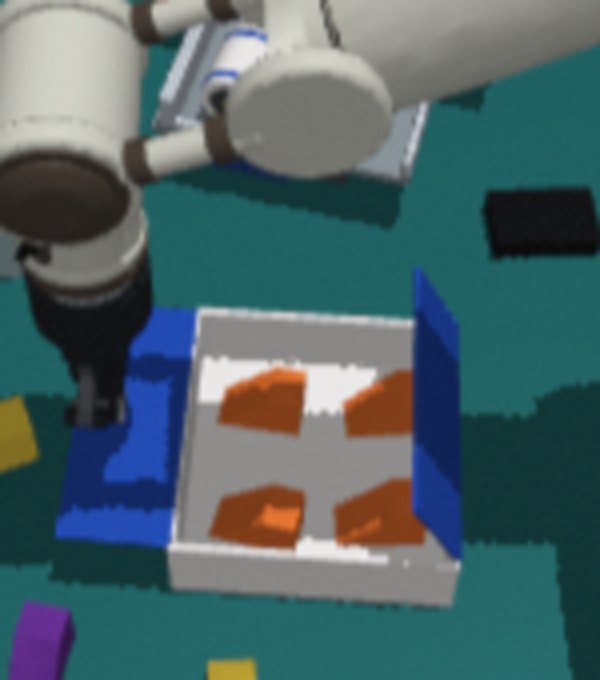

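The back flap is almost level, at crop (120,430). I'll press until I feel the stop.

```bash
python3 -m pendant '[1,0,0,0.15,0,1,0,0,0.25,0,1,0,0,0.25,0]'; python3 -m pendant '[1,0,0,0.1,0,1,0,0,0.2,0,1,0,0,0.2,0]'
```

```text
t: 3.85
position: [654.8, 250.6, 62.9]
ee_rot: [-3.137, -0.16, 0.007]
wrist_force: [-3.4, -1.4, 7.9]
gripper_width: -0.1
t: 4.15
position: [654.8, 250.6, 62.7]
ee_rot: [-3.137, -0.161, 0.007]
wrist_force: [-5.3, -1.5, 9.2]
gripper_width: -0.1
```

```bash
python3 -m pendant '[1,0,0,-5,0,1,0,0,-9.5,0,1,-5,0,-9.5,0,1,-10,0,-9.5,0,1,-14,0,-9.5,0,1,-14.4,0,-7,0,1,-14.4,0,-3.5,0,1,-14.4,0,-3.2,0,1,-14.4,0,-3.2,0]' && python3 - <<'E'
from h import *
show(); C=frame(*CART)
for p in([-40,0,95],[-95,0,92],[-135,0,92],[-145,0,62]): print(p,rel(P(C,p)))
E
```

```text
t: 5.05
position: [511.2, 235.8, 94.9]
ee_rot: [3.137, 0.16, -0.01]
wrist_force: [0.3, 0.9, 0.5]
gripper_width: -0.2
t 5.05 pos [511.2 235.8  94.9] F [0.3 0.9 0.5] w -0.2 q [0.22 0.28 1.74 0.   1.13 1.69] yawx 5.9 z [-0.006 -0.    -1.   ]
[-40, 0, 95] (array([-3.91, -0.05,  0.01]), 0)
[-95, 0, 92] (array([-9.41, -0.04,  0.34]), 0)
[-135, 0, 92] (array([-13.41,  -0.04,   0.37]), 0)
[-145, 0, 62] (array([-14.39,  -0.03,   3.38]), 0)
```

```bash
python3 -m pendant '[1,-3,0,0,0,1,-5,0,0,0,1,-7,0,0,0,1,-9,0,0,0,1,-11,0,0.1,0,1,-13,0,0.3,0,1,-14.5,0,0.7,0,1,-14.8,0,1.3,0,1,-14.6,0,2,0,1,-14.5,0,2.6,0,1,-14.4,0,3,0,1,-14.3,0,3.1,0]'; python3 -m pendant '[1,0,0,0.15,0,1,0,0,0.25,0,1,0,0,0.3,0,1,0,0,0.3,0]'
```

```text
t: 6.25
position: [368.9, 221.1, 64.1]
ee_rot: [3.137, 0.16, -0.012]
wrist_force: [-0.2, -0.5, 1.0]
gripper_width: 0.2
t: 6.65
position: [369.4, 221.2, 62.5]
ee_rot: [3.137, 0.16, -0.012]
wrist_force: [-4.0, -1.9, 13.9]
gripper_width: 0.0
```

Both flaps are on their stops. I'll raise the tool clear and look.

```bash
python3 -m pendant '[1,0,0,-5,0,1,0,0,-10,0,1,-4,10,-15,0,1,-4,16,-17,0,1,-4,22,-17,0,1,-4,27,-17,0,1,-4,32,-17,0,1,-4,32,-17,0]' && python3 - <<'E'
from h import *
show()
for n in("side","top"):
    im=manip.camera(n); cv2.imwrite(f"pics/{n}2.png",im[:,:,::-1])
from ov import *
overlay("2",CART,TRAY,(3.1,3.1))
E
```

```text
t: 7.45
position: [361.4, -67.8, 230.4]
ee_rot: [3.136, 0.16, -0.009]
wrist_force: [1.8, 1.1, -0.4]
gripper_width: -0.1
t 7.45 pos [361.4 -67.8 230.4] F [ 1.8  1.1 -0.4] w -0.1 q [-0.51 -0.43  2.12 -0.    1.45  0.96] yawx 5.8 z [-0.005 -0.002 -1.   ]
```

View pics/ov2_topc.png

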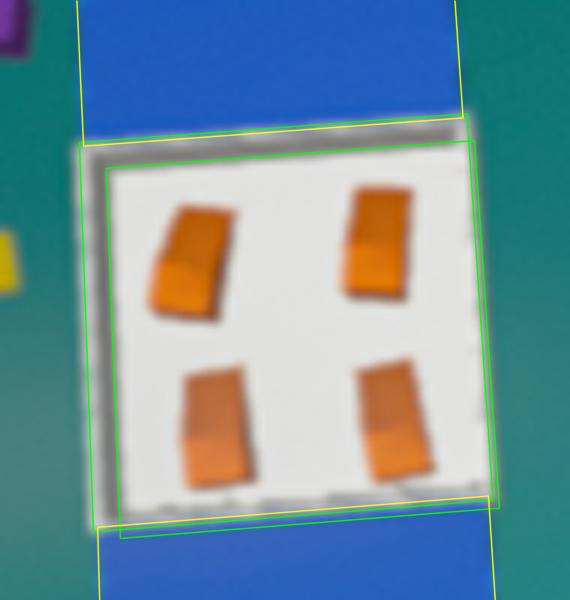

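View pics/ov2_sidec.png

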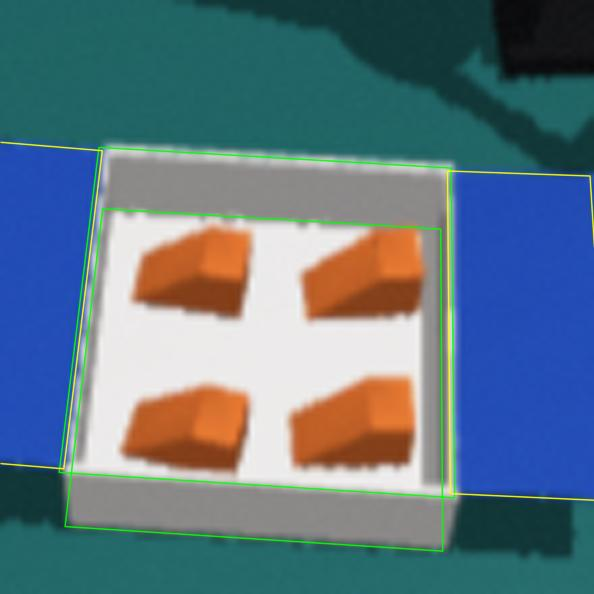

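View pics/top2.png

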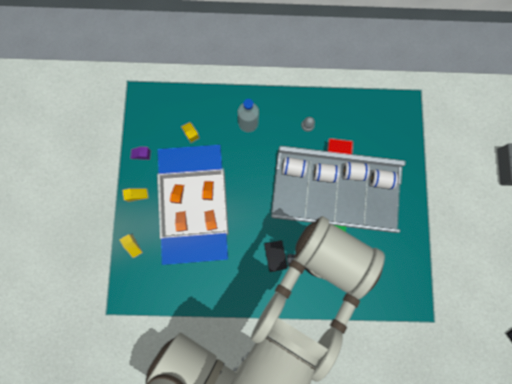

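```bash
python3 - <<'E'
from h import *
t=cv2.imread("pics/top2.png"); s=cv2.imread("pics/side2.png")
a=cv2.resize(t[178:236,165:225],(600,580),interpolation=cv2.INTER_CUBIC); cv2.imwrite("pics/t2z.png",a)
a=cv2.resize(s[238:290,240:302],(744,624)[:2],interpolation=cv2.INTER_CUBIC)[:600]; cv2.imwrite("pics/s2z.png",a)
E
```

```text
(no output)
```

View pics/t2z.png

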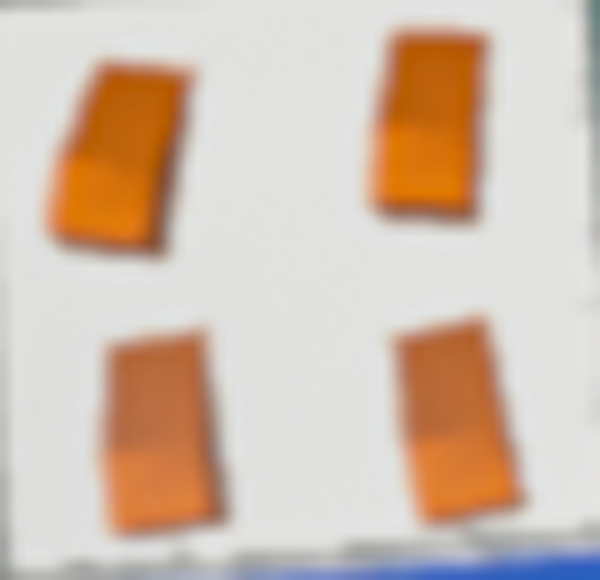

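View pics/s2z.png

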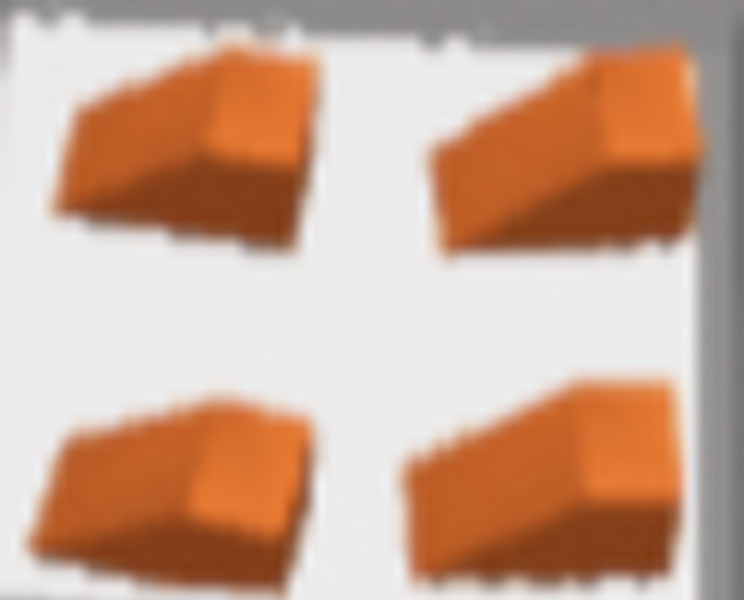

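```bash
python3 - <<'E'
from h import *
from ov import *
T={"A":[(65,155),(167,168),(48,235),(155,248)],"B":[(377,122),(480,125),(372,208),(470,212)],"C":[(105,448),(208,447),(113,530),(215,522)],"D":[(408,442),(505,432),(427,520),(520,500)]}
S={"B":[(205,155),(230,45),(297,165),(320,62)],"A":[(188,510),(215,400),(275,535),(312,415)],"D":[(600,160),(590,50),(697,160),(690,48)],"C":[(580,500),(575,385),(678,500),(672,385)]}
ch=[]
for k in "ABCD":
    r=[]
    for n,d,s,o in(("top",T,10,(165,178)),("side",S,12,(240,238))):
        q=np.array([onz(n,(x/s+o[0]-.5,y/s+o[1]-.5),44)[:2] for x,y in d[k]])  # ridge L, ridge R, rear L, rear R
        f=(q[0]+q[1]-q[2]-q[3]); l=(q[0]+q[2]-q[1]-q[3]); v=f/np.linalg.norm(f)+np.array([l[1],-l[0]])/np.linalg.norm(l)
        yaw=np.arctan2(v[1],v[0]); c=q.mean(0); mid=c+7*np.array([np.cos(yaw),np.sin(yaw)])
        print(k,n,"mid",mid.round(1),"yaw",round(np.degrees(yaw),1),"len",round(np.linalg.norm(f)/2,1),"wid",round(np.linalg.norm(l)/2,1), np.degrees([np.arctan2(f[1],f[0]),np.arctan2(-l[0],l[1])]).round(1)); r.append([*mid,24,yaw])
    ch.append(np.mean(r,0))
np.save("ch.npy",ch); print(np.round(ch,3))
overlay("2",CART,TRAY,(3.1,3.1),ch)
E
```

```text
A top mid [534.8 286.6] yaw -6.2 len 23.9 wid 30.8 [-6.7 -5.7]
A side mid [533.8 287.8] yaw -4.0 len 21.0 wid 29.1 [-3.5 -4.6]
B top mid [547.5 195.6] yaw -1.4 len 25.7 wid 29.4 [-2.3 -0.5]
B side mid [545.7 196. ] yaw -0.7 len 21.7 wid 29.8 [ 0.1 -1.4]
C top mid [452.1 268.3] yaw 6.3 len 22.8 wid 29.4 [8.8 3.9]
C side mid [451.3 269.4] yaw 9.5 len 21.8 wid 28.4 [9.9 9. ]
D top mid [458.  181.7] yaw 13.0 len 21.7 wid 27.6 [15.6 10.4]
D side mid [457.2 181.1] yaw 10.4 len 23.3 wid 30.5 [10.7 10.2]
[[ 5.34320e+02  2.87185e+02  2.40000e+01 -8.90000e-02]
 [ 5.46638e+02  1.95803e+02  2.40000e+01 -1.80000e-02]
 [ 4.51708e+02  2.68840e+02  2.40000e+01  1.38000e-01]
 [ 4.57568e+02  1.81396e+02  2.40000e+01  2.04000e-01]]
```

View pics/ov2_topc.png

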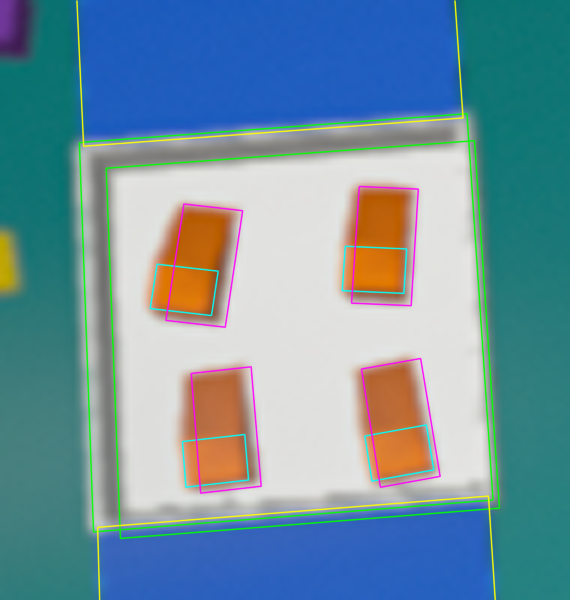

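View pics/ov2_sidec.png

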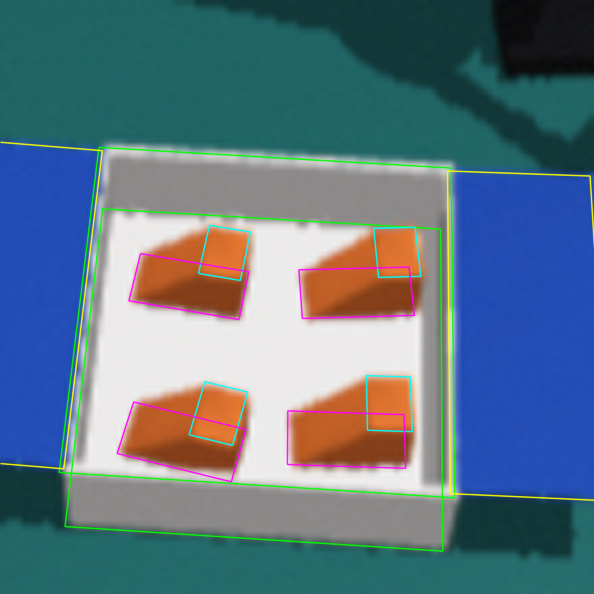

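```bash
cat > rollers.py <<'E'
from h import *
def rollers(pre):
    im=cv2.imread(f"pics/top{pre}.png"); h=cv2.cvtColor(im,cv2.COLOR_BGR2HSV); F=frame(*TRAY)
    poly=proj("top",P(F,[[-97,-178,25],[83,-178,25],[83,178,25],[-97,178,25]]))
    m=np.zeros(im.shape[:2],np.uint8); cv2.fillPoly(m,[np.round(poly).astype(np.int32)],255)
    b=cv2.inRange(h,(105,60,60),(130,255,255))&m
    big=cv2.resize(b,None,fx=1,fy=1)
    cs,_=cv2.findContours(big,cv2.RETR_EXTERNAL,cv2.CHAIN_APPROX_NONE); out=[]
    for c in cs:
        if len(c)<5: continue
        p=np.zeros_like(b); cv2.drawContours(p,[c],-1,255,-1); M=cv2.moments(p,True); uv=(M['m10']/M['m00'],M['m01']/M['m00'])
        w=onz("top",uv,62+25+24.5)+[4.8,0,0]; l=(w-F[1])@F[0]
        out.append((l[1],l[0],M['m00']))
    return sorted(out)
if __name__=="__main__":
    import sys
    for o in rollers(sys.argv[1]): print(np.round(o,1))
E
python3 rollers.py 0; echo; python3 rollers.py 2; python3 - <<'E'
from h import *
F=frame(*TRAY)
print("green",(tri([("top",(332.6,231.8)),("side",(309.3,157.1))])-F[1])@F[0], "red",(tri([("top",(339.7,146)),("side",(236.4,143))])-F[1])@F[0])
C=frame(*CART)
for c in np.load("ch.npy"):
    g=P(frame(*c),[-6,0,0]); g[2]=8; print(rel(g,c[3]))
E
```

```text
[-146.1   38.6   42. ]
[-98.7  37.4  40. ]
[-66.4  52.9  43. ]
[-19.4  50.1  41. ]
[17.5 37.8 40. ]
[64.2 37.2 41. ]
[109.1  42.7  41. ]
[156.3  43.1  42. ]

[-146.1   38.6   42. ]
[-98.7  37.4  40. ]
[-66.4  52.9  43. ]
[-19.4  50.1  41. ]
[17.4 37.9 41. ]
[64.2 37.2 41. ]
[109.1  42.7  42. ]
[156.2  43.8  43. ]
green [-126.11818504    2.21261895   -1.88372949] red [130.53289733   0.18499292  -2.45874963]
(array([ 20.03, -34.31,  22.03]), np.float64(10.4))
(array([ 20.41, -25.05,  22.06]), np.float64(6.3))
(array([ 11.62, -33.1 ,  22.09]), np.float64(-2.6))
(array([ 11.4 , -24.3 ,  22.12]), np.float64(-6.4))
```

```bash
python3 - <<'E'
from h import *
F=frame(*TRAY)
for x,y in((241,250),(232,400),(388,300),(377,430),(534,300),(525,450)):
    print((onz("top",(x/5+260-.4,y/5+130-.4),62)-F[1])@F[0])
for x,y in((370,200),(480,226),(330,295),(470,322),(270,395),(440,430)):
    print("s",(onz("side",(x/6+220-.4,y/6+100-.4),62)-F[1])@F[0])
# side-view band centroids: near direction
im=cv2.imread("pics/side0.png"); a=cv2.resize(im[105:190,230:290],(600,850))[:,:]; cv2.imwrite("pics/s0r.png",cv2.resize(a,(424,600)))
E
```

```text
[17.98712625 86.06888375  0.        ]
[-70.30406916  83.54602676   0.        ]
[-1.6612149  -1.56470326  0.        ]
[-78.03415633  -0.83099987   0.        ]
[  8.16326321 -86.26931267   0.        ]
[-79.80840454 -86.32425835   0.        ]
s [-9.82922843e+00 -8.95238128e+01 -1.13686838e-13]
s [-77.2875336  -84.33188928   0.        ]
s [-5.597979   -4.11969864  0.        ]
s [-8.70720511e+01 -3.65000664e+00  1.13686838e-13]
s [ 7.99696718e+00  8.15379087e+01 -1.13686838e-13]
s [-87.40016271  82.70446709   0.        ]
```

View pics/s0r.png

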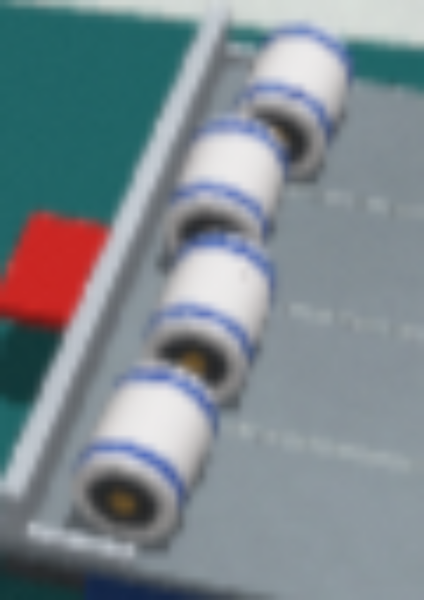

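```bash
python3 -m pendant '[0.45,11.4,-24.3,0,-6.4,0.45,11.4,-24.3,0,-6.4,0.45,11.4,-24.3,0,-6.4,0.45,11.4,-24.3,0,-6.4,0.45,11.4,-24.3,0,-6.4,0.45,11.4,-24.3,0,-6.4,0.45,11.4,-24.3,4,-6.4,0.45,11.4,-24.3,8,-6.4,0.45,11.4,-24.3,12,-6.4,0.45,11.4,-24.3,12,-6.4]' 40 && python3 - <<'E'
from h import *
show(); c=np.load("ch.npy")[3]
g=P(frame(*c),[-6,0,0]); g[2]=8; print(rel(g,c[3]))
for n in("side","top"):
    im=manip.camera(n); cv2.imwrite(f"pics/{n}3.png",im[:,:,::-1])
    crop(im,*((150,160,240,250) if n=="top" else (220,180,330,300)),5,f"{n}3c.png")
E
```

```text
t: 8.55
position: [447.0, 180.0, 103.7]
ee_rot: [3.121, 0.32, -0.029]
wrist_force: [0.0, -0.6, -0.4]
gripper_width: 46.9
t 8.55 pos [447.  180.  103.7] F [ 0.  -0.6 -0.4] w 46.9 q [ 0.13  0.08  1.96 -0.    1.13  1.5 ] yawx 11.7 z [-0.018 -0.006 -1.   ]
(array([0.64, 0.05, 9.56]), np.float64(-0.0))
```

View pics/side3c.png

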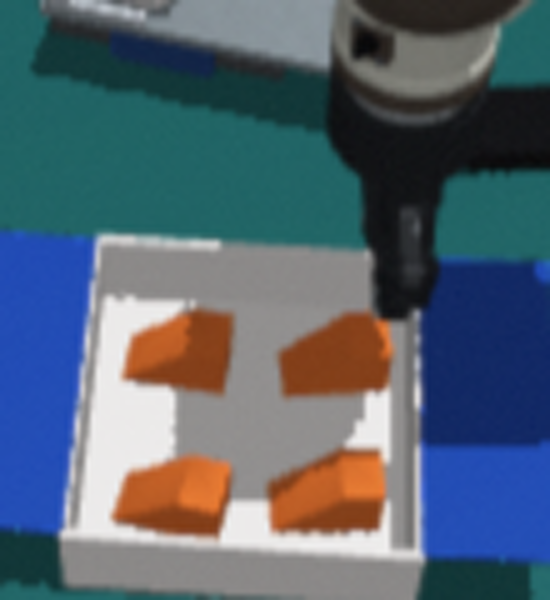

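The open jaws are above the front-right orange chock, at crop (335,355). It is inside the carton and orange, so it's one of the meant ones. Descending and gripping.

```bash
python3 -m pendant '[0.45,0.6,0,3,0,0.45,0.6,0,6,0,0.45,0.6,0,9,0,0.45,0.6,0,9.6,0,0.45,0.6,0,9.6,0,0.9,0.6,0,9.6,0,0.9,0.6,0,9.6,0,0.9,0.6,0,9.6,0,0.9,0.6,0,9.6,0,0.9,0.6,0,9.6,0]' 40 && python3 - <<'E'
from h import *
show()
E
```

```text
t: 9.65
position: [460.3, 181.9, 16.9]
ee_rot: [3.122, 0.319, -0.002]
wrist_force: [-1.8, -0.7, 9.0]
gripper_width: 29.3
t 9.65 pos [460.3 181.9  16.9] F [-1.8 -0.7  9. ] w 29.3 q [ 0.13  0.25  1.97 -0.    0.93  1.5 ] yawx 11.7 z [-0.001 -0.003 -1.   ]
```

```bash
python3 -m pendant '[0.9,0,0,0,0,0.9,0,0,0,0]'; python3 - <<'E'
from h import *
im=manip.camera("side"); crop(im,220,180,330,300,5,"s4c.png")
E
```

```text
t: 9.85
position: [461.9, 182.1, 18.6]
ee_rot: [3.122, 0.32, 0.003]
wrist_force: [0.2, -0.2, -1.4]
gripper_width: 29.6
```

View pics/s4c.png

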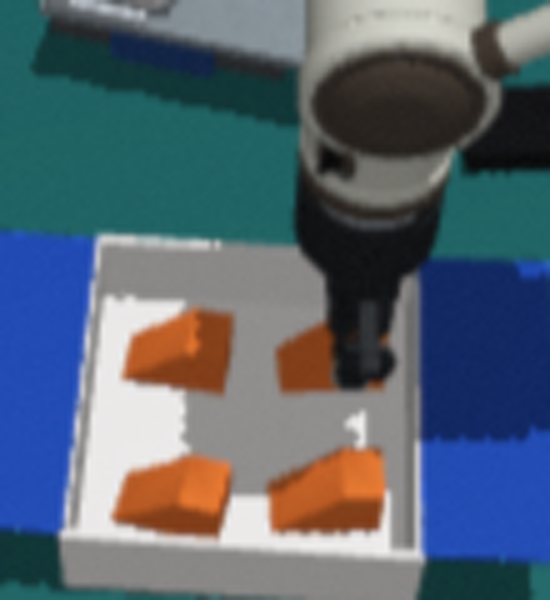

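Grip height ended up 10 mm higher than intended. I'll reopen and probe downward gently.

```bash
python3 -m pendant '[0.45,0,0,0,0,0.45,0,0,0,0,0.45,-0.8,0,0,0,0.45,-0.8,0,0,0]';python3 -m pendant '[0.45,0,0,0.4,0,0.45,0,0,0.4,0]'; python3 -m pendant '[0.45,0,0,0.4,0,0.45,0,0,0.4,0]'; python3 -c "
from h import *
show()"
```

```text
t: 10.3
position: [452.3, 180.2, 17.8]
ee_rot: [3.122, 0.32, -0.001]
wrist_force: [-0.5, 1.0, 2.8]
gripper_width: 46.9
t: 10.5
position: [452.8, 180.2, 16.8]
ee_rot: [3.121, 0.319, -0.002]
wrist_force: [-13.2, -1.9, 30.7]
gripper_width: 47.1
t: 10.7
position: [452.8, 180.1, 16.5]
ee_rot: [3.119, 0.319, -0.006]
wrist_force: [-20.4, -1.3, 41.2]
gripper_width: 46.8
t 10.7 pos [452.8 180.1  16.5] F [-20.4  -1.3  41.2] w 46.8 q [ 0.13  0.23  1.99 -0.01  0.93  1.5 ] yawx 11.7 z [-0.003 -0.006 -1.   ]
```

```bash
python3 -m pendant '[0.45,0,0,-0.3,0,0.45,0,0,-0.3,0]'; python3 - <<'E'
from h import *
show()
im=manip.camera("side"); crop(im,215,130,345,290,3.7,"s5c.png")
im=manip.camera("top"); crop(im,130,140,280,290,4,"t5c.png")
E
```

```text
t: 10.9
position: [453.6, 180.3, 20.4]
ee_rot: [3.12, 0.319, -0.003]
wrist_force: [0.6, 0.4, 0.0]
gripper_width: 46.8
t 10.9 pos [453.6 180.3  20.4] F [0.6 0.4 0. ] w 46.8 q [ 0.13  0.23  1.98 -0.01  0.93  1.5 ] yawx 11.7 z [-0.001 -0.006 -1.   ]
```

View pics/s5c.png

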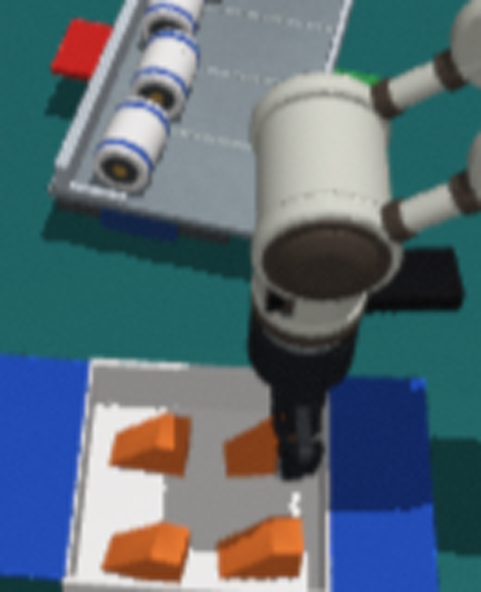

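View pics/t5c.png

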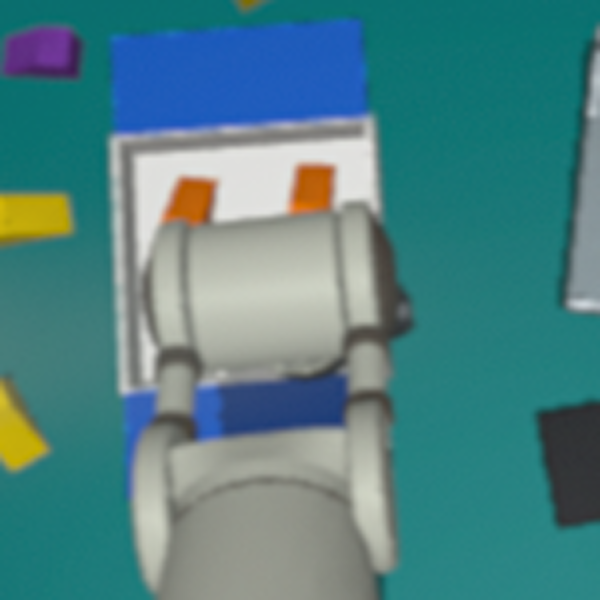

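Likely cause: the finger backs meet the right wall's rim, since they're only about 40 mm from it. TCP z≈19 already puts the pads over the chock's upper half, so I'll grip here.

```bash
python3 -m pendant '[0.9,0,0,0,0,0.9,0,0,0,0,0.9,0,0,0,0,0.9,0,0,0,0]' 60; python3 -m pendant '[0.9,0,0,-2,0,0.9,0,0,-5,0,0.9,0,0,-9,0,0.9,0,0,-13,0,0.9,0,0,-13,0]';  python3 - <<'E'
from h import *
show()
im=manip.camera("side"); crop(im,215,130,345,290,3.7,"s6c.png"); cv2.imwrite("pics/side6.png",im[:,:,::-1])
im=manip.camera("top"); cv2.imwrite("pics/top6.png",im[:,:,::-1])
E
python3 rollers.py 6
```

```text
t: 11.4
position: [452.2, 180.0, 18.7]
ee_rot: [3.12, 0.319, -0.008]
wrist_force: [-0.6, -0.2, -1.1]
gripper_width: 28.8
t: 11.9
position: [456.8, 181.4, 154.6]
ee_rot: [3.12, 0.319, 0.01]
wrist_force: [0.6, -0.1, -0.6]
gripper_width: 28.9
t 11.9 pos [456.8 181.4 154.6] F [ 0.6 -0.1 -0.6] w 28.9 q [ 0.14  0.01  1.91 -0.01  1.21  1.5 ] yawx 11.7 z [ 0.007 -0.005 -1.   ]
[-146.    39.2   43. ]
[-98.9  37.9  39. ]
[-66.4  53.5  42. ]
[-19.4  50.1  41. ]
[17.4 37.9 41. ]
[64.2 37.2 41. ]
[109.  43.  41.]
[156.2  43.8  43. ]
```

View pics/s6c.png

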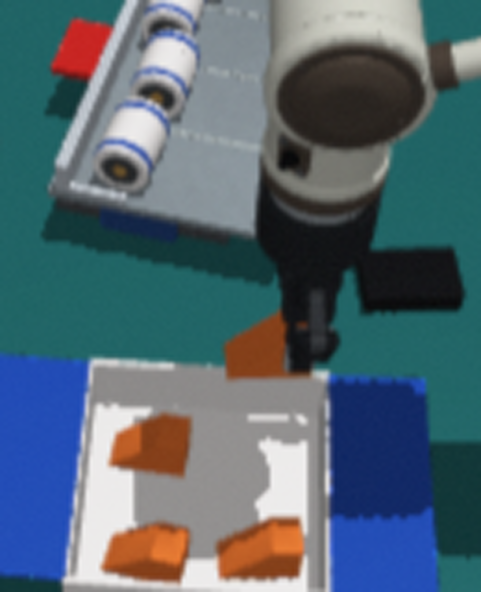

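```bash
python3 - <<'E'
from h import *
F=frame(*TRAY)
for p in([-30,132.6,60],[-30,132.6,18],[0.5,132.6,16]): print(P(F,p).round(1),rel(P(F,p),TRAY[3]))
E
```

```text
[544.6 -46.8 122. ] (array([ 4.37, 24.13,  2.82]), np.float64(16.8))
[544.6 -46.8  80. ] (array([ 4.38, 24.11,  7.02]), np.float64(16.8))
[575.  -49.5  78. ] (array([ 7.3 , 24.99,  7.22]), np.float64(16.8))
```

```bash
python3 -m pendant '[0.9,4.4,24.1,0,16.8,0.9,4.4,24.1,0,16.8,0.9,4.4,24.1,0,16.8,0.9,4.4,24.1,0,16.8,0.9,4.4,24.1,0,16.8,0.9,4.4,24.1,0,16.8,0.9,4.4,24.1,3,16.8,0.9,4.4,24.1,3,16.8,0.9,4.4,24.1,3,16.8]'; python3 - <<'E'
from h import *
show()
F=frame(*TRAY)
for p in([-30,132.6,20],[-30,132.6,17],[0.5,132.6,16]): print(P(F,p).round(1),rel(P(F,p),TRAY[3]))
im=manip.camera("top"); crop(im,250,130,410,250,5,"t7c.png"); cv2.imwrite("pics/top7.png",im[:,:,::-1])
im=manip.camera("side"); crop(im,215,90,345,230,4,"s7c.png"); cv2.imwrite("pics/side7.png",im[:,:,::-1])
E
```

```text
t: 12.9
position: [543.0, -45.4, 118.3]
ee_rot: [3.134, -0.139, -0.012]
wrist_force: [0.5, 0.0, -1.0]
gripper_width: 29.0
t 12.9 pos [543.  -45.4 118.3] F [ 0.5  0.  -1. ] w 29.0 q [-0.3   0.2   1.78 -0.01  1.16  1.36] yawx -5.1 z [-0.008 -0.004 -1.   ]
[544.6 -46.8  82. ] (array([0.2 , 0.1 , 3.63]), np.float64(0.0))
[544.6 -46.8  79. ] (array([0.2 , 0.1 , 3.93]), np.float64(0.0))
[575.  -49.5  78. ] (array([3.25, 0.1 , 4.01]), np.float64(0.0))
```

View pics/s7c.png

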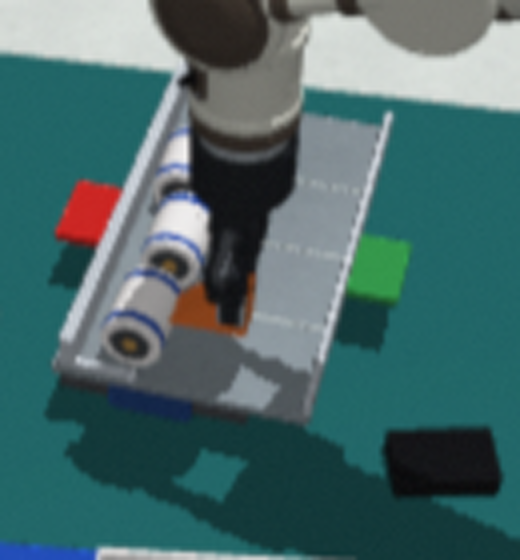

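```bash
python3 -m pendant '[0.9,0.2,0.1,1.8,0,0.9,0.2,0.1,3.4,0,0.9,0.2,0.1,3.6,0,0.9,0.2,0.1,3.6,0]';python3 -m pendant '[0.9,0,0,0.2,0,0.9,0,0,0.3,0,0.9,0,0,0.3,0]'; python3 - <<'E'
from h import *
show(); F=frame(*TRAY)
for p in([0.5,132.6,16],): print(P(F,p).round(1),rel(P(F,p),TRAY[3]))
im=manip.camera("side"); crop(im,215,90,345,230,4,"s8c.png")
E
```

```text
t: 13.4
position: [547.0, -47.0, 85.2]
ee_rot: [3.132, -0.138, -0.003]
wrist_force: [0.6, 0.1, -0.2]
gripper_width: 28.7
t: 13.7
position: [547.1, -46.9, 82.3]
ee_rot: [3.132, -0.138, -0.002]
wrist_force: [0.8, -0.2, -0.5]
gripper_width: 29.0
t 13.7 pos [547.1 -46.9  82.3] F [ 0.8 -0.2 -0.5] w 29.0 q [-0.3   0.26  1.79 -0.01  1.09  1.36] yawx -5.0 z [-0.002 -0.006 -1.   ]
[575.  -49.5  78. ] (array([2.8 , 0.  , 0.43]), np.float64(0.1))
```

View pics/s8c.png

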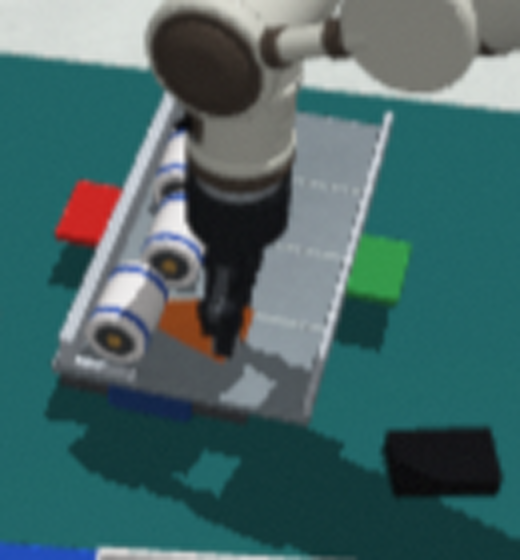

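```bash
python3 -m pendant '[0.9,0,0,0.2,0,0.9,0,0,0.3,0,0.9,0,0,0.3,0]';python3 -m pendant '[0.9,0,0,0.1,0,0.9,0,0,0.2,0,0.9,0,0,0.2,0]';python3 -c "
from h import *
show()"
```

```text
t: 14.05
position: [546.9, -47.0, 79.1]
ee_rot: [3.132, -0.138, -0.003]
wrist_force: [0.0, -0.8, -1.2]
gripper_width: 29.2
t: 14.35
position: [546.7, -46.9, 76.8]
ee_rot: [3.132, -0.138, -0.004]
wrist_force: [-0.3, 0.4, -1.2]
gripper_width: 29.0
t 14.35 pos [546.7 -46.9  76.8] F [-0.3  0.4 -1.2] w 29.0 q [-0.3   0.27  1.8  -0.01  1.08  1.36] yawx -5.0 z [-0.003 -0.006 -1.   ]
```

```bash
python3 -m pendant '[0.9,0,0,0.1,0,0.9,0,0,0.1,0]';python3 -m pendant '[0.9,0,0,0.1,0,0.9,0,0,0.1,0]';python3 -c "
from h import *
show(); print(rel(P(frame(*TRAY),[0.5,132.6,14]),TRAY[3]))"
```

```text
t: 14.55
position: [547.0, -47.0, 76.3]
ee_rot: [3.132, -0.138, -0.003]
wrist_force: [-1.8, 0.3, 1.6]
gripper_width: 29.1
t: 14.75
position: [547.1, -47.0, 76.2]
ee_rot: [3.132, -0.138, -0.003]
wrist_force: [-4.1, 0.9, 6.6]
gripper_width: 29.1
t 14.75 pos [547.1 -47.   76.2] F [-4.1  0.9  6.6] w 29.1 q [-0.3   0.27  1.8  -0.01  1.08  1.36] yawx -5.0 z [-0.002 -0.006 -1.   ]
(array([ 2.8 , -0.  ,  0.01]), np.float64(0.1))
```

```bash
python3 -m pendant '[0.9,0.3,0,-0.05,0,0.9,0.8,0,-0.05,0,0.9,1.3,0,-0.05,0,0.9,1.7,0,-0.05,0,0.9,2,0,-0.05,0,0.9,2.2,0,-0.05,0,0.9,2.2,0,-0.05,0]';python3 -c "
from h import *
show(); print(rel(P(frame(*TRAY),[0.5,132.6,14.5]),TRAY[3]))"
```

```text
t: 15.45
position: [557.3, -48.3, 75.6]
ee_rot: [3.133, -0.136, -0.052]
wrist_force: [-48.9, -0.9, 36.7]
gripper_width: 29.2
t 15.45 pos [557.3 -48.3  75.6] F [-48.9  -0.9  36.7] w 29.2 q [-0.29  0.32  1.74 -0.02  1.12  1.37] yawx -5.0 z [-0.034 -0.004 -0.999]
(array([ 1.77, -0.04, -0.15]), np.float64(0.1))
```

```bash
python3 -m pendant '[0.9,-0.4,0,-0.1,0,0.9,-0.6,0,-0.1,0]';python3 - <<'E'
from h import *
show()
im=manip.camera("top"); crop(im,250,130,410,250,5,"t9c.png"); cv2.imwrite("pics/top9.png",im[:,:,::-1])
im=manip.camera("side"); crop(im,230,120,310,200,7,"s9c.png"); cv2.imwrite("pics/side9.png",im[:,:,::-1])
E
```

```text
t: 15.65
position: [550.9, -47.8, 76.4]
ee_rot: [3.133, -0.137, -0.053]
wrist_force: [-0.7, 0.2, -0.4]
gripper_width: 29.1
t 15.65 pos [550.9 -47.8  76.4] F [-0.7  0.2 -0.4] w 29.1 q [-0.3   0.3   1.76 -0.02  1.12  1.37] yawx -5.0 z [-0.034 -0.004 -0.999]
```

View pics/s9c.png

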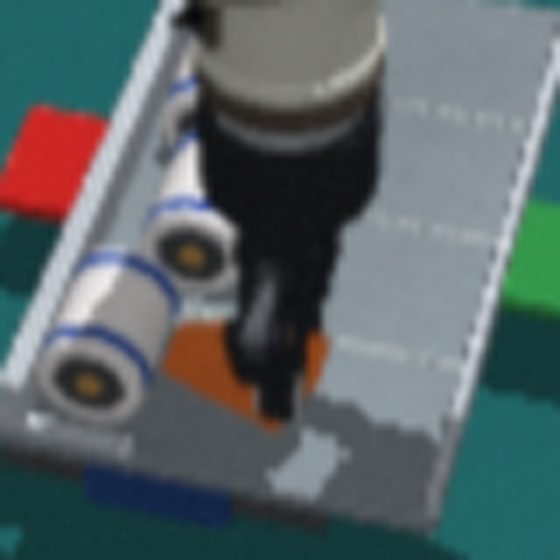

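View pics/t9c.png

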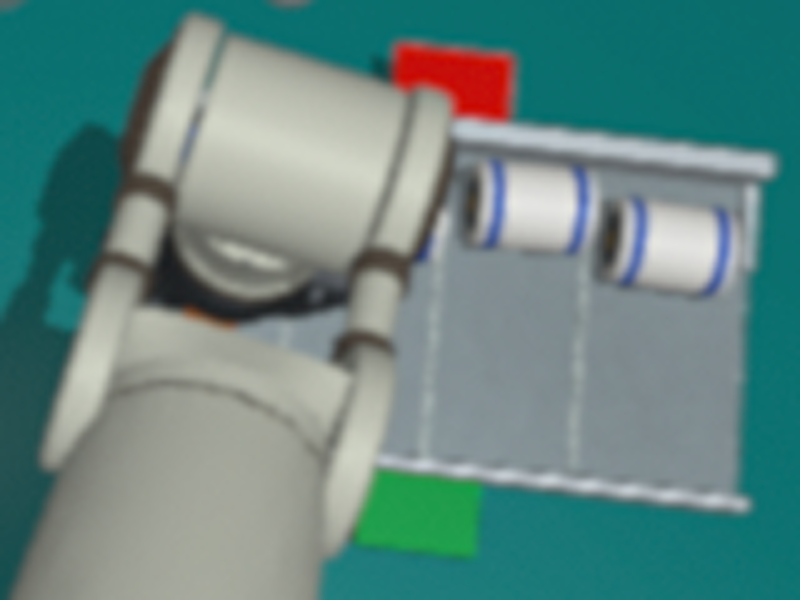

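```bash
python3 - <<'E'
from h import *
im=cv2.imread("pics/side9.png")[150:190,235:285]
a=cv2.resize(im,(750,600),interpolation=cv2.INTER_CUBIC); a=cv2.convertScaleAbs(a,alpha=1.5,beta=20); cv2.imwrite("pics/s9z.png",a)
E
```

```text
(no output)
```

View pics/s9z.png

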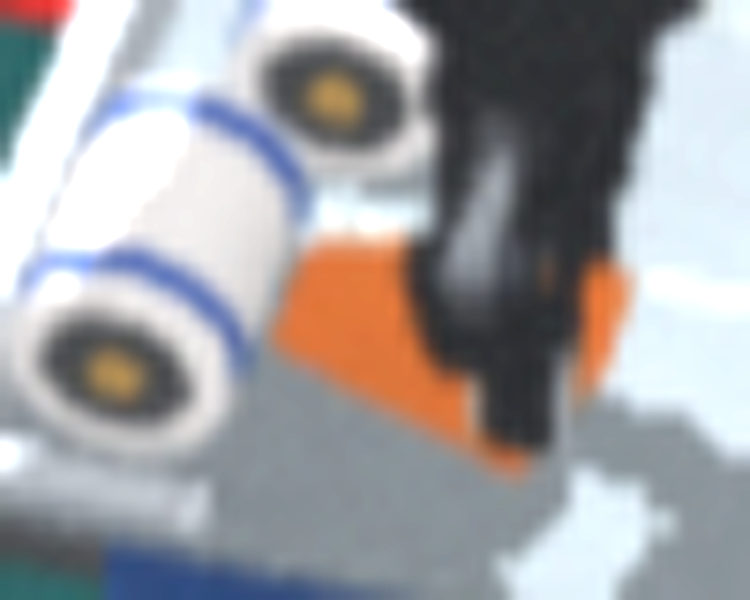

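The chock has pitched toe-up in the grip: its bottom edge runs (275,340)→(520,475), steeper than the tray. The toe rode on the roller during the descent. I'll back off, let it drop flat and grip it again.

```bash
python3 -m pendant '[0.9,-1,0,0,0,0.9,-2,0,0,0,0.9,-2.2,0,0,0,0.9,-2.2,0,0,0]'; python3 -m pendant '[0.45,0,0,0,0,0.45,0,0,0,0,0.45,0,0,0,0,0.45,0,0,0,0,0.45,0,0,0,0]'; python3 - <<'E'
from h import *
show()
im=manip.camera("side"); crop(im,230,120,310,200,7,"s10c.png"); cv2.imwrite("pics/side10.png",im[:,:,::-1])
E
```

```text
t: 16.15
position: [529.5, -45.8, 77.2]
ee_rot: [3.133, -0.136, -0.05]
wrist_force: [-0.4, 0.8, -1.8]
gripper_width: 28.9
t: 16.65
position: [529.7, -45.8, 77.3]
ee_rot: [3.133, -0.137, -0.05]
wrist_force: [-0.1, -0.2, -0.1]
gripper_width: 46.8
t 16.65 pos [529.7 -45.8  77.3] F [-0.1 -0.2 -0.1] w 46.8 q [-0.31  0.25  1.82 -0.02  1.1   1.36] yawx -5.0 z [-0.032 -0.004 -0.999]
```

View pics/s10c.png

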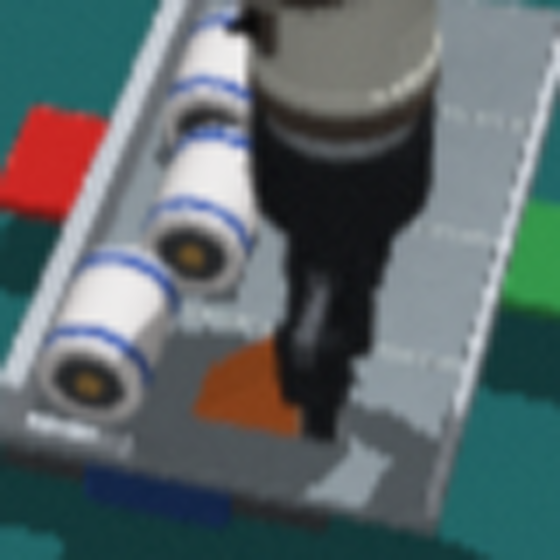

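```bash
python3 -m pendant '[0.45,0,0,0.3,0,0.45,0,0,0.6,0,0.45,0,0,0.6,0,0.45,0,0,0.6,0]'; python3 - <<'E'
from h import *
show(); F=frame(*TRAY)
print("toe +y corner",(onz("side",(194/7+230-.4,416/7+120-.4),62)-F[1])@F[0])
print("toe -y corner",(onz("side",(222/7+230-.4,362/7+120-.4),64)-F[1])@F[0])
st=manip.state(); print("TCP",(st["position"]-F[1])@F[0])
E
```

```text
t: 17.1
position: [529.3, -45.8, 71.0]
ee_rot: [3.133, -0.137, -0.051]
wrist_force: [-0.5, 0.2, 0.1]
gripper_width: 47.4
t 17.1 pos [529.3 -45.8  71. ] F [-0.5  0.2  0.1] w 47.4 q [-0.31  0.26  1.82 -0.02  1.09  1.36] yawx -5.0 z [-0.033 -0.004 -0.999]
toe +y corner [ 1.56406121e+01  1.45876325e+02 -1.13686838e-13]
toe -y corner [ 11.33851359 111.79179432   2.        ]
TCP [-45.36242061 132.20928361   9.01016216]
```

```bash
python3 -m pendant '[0.45,0.5,0,0,0,0.45,1,0,0,0,0.45,1,0,0,0,0.9,1,0,0,0,0.9,1,0,0,0,0.9,1,0,0,0,0.9,1,0,0,0]' 60; python3 - <<'E'
from h import *
show(); F=frame(*TRAY)
st=manip.state(); print("TCP",(st["position"]-F[1])@F[0])
im=manip.camera("side"); crop(im,230,120,310,200,7,"s11c.png")
E
```

```text
t: 17.8
position: [539.4, -46.7, 70.9]
ee_rot: [3.133, -0.137, -0.05]
wrist_force: [0.4, -0.0, 1.7]
gripper_width: 29.0
t 17.8 pos [539.4 -46.7  70.9] F [ 0.4 -0.   1.7] w 29.0 q [-0.3   0.28  1.8  -0.01  1.1   1.36] yawx -5.0 z [-0.032 -0.004 -0.999]
TCP [-35.22106216 132.20734955   8.85237512]
```

View pics/s11c.png

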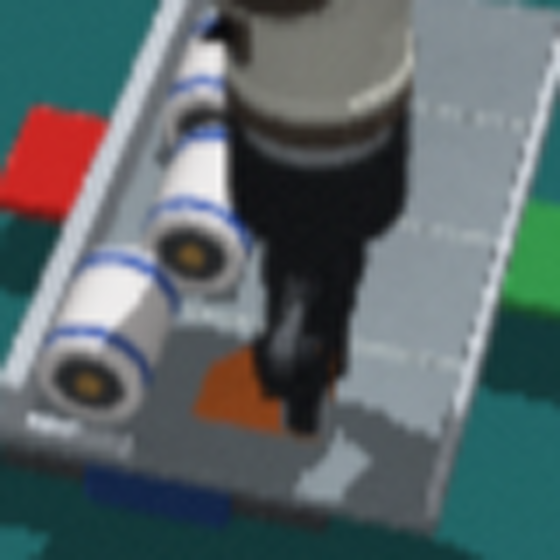

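```bash
python3 -m pendant '[0.9,0.5,0,-0.07,0,0.9,1,0,-0.08,0,0.9,1.6,0,-0.1,0,0.9,2.2,0,-0.12,0,0.9,2.7,0,-0.13,0,0.9,2.9,0,-0.13,0,0.9,2.9,0,-0.13,0]'; python3 - <<'E'
from h import *
show(); F=frame(*TRAY)
st=manip.state(); print("TCP",(st["position"]-F[1])@F[0])
E
```

```text
t: 18.55
position: [568.5, -49.2, 71.1]
ee_rot: [3.133, -0.136, -0.05]
wrist_force: [-0.3, -0.8, -0.4]
gripper_width: 29.1
t 18.55 pos [568.5 -49.2  71.1] F [-0.3 -0.8 -0.4] w 29.1 q [-0.29  0.35  1.71 -0.01  1.12  1.37] yawx -5.0 z [-0.032 -0.004 -0.999]
TCP [ -5.94986255 132.26777449   9.14541974]
```

```bash
for i in 1 2; do python3 -m pendant '[0.9,0.2,0,0,0,0.9,0.3,0,-0.01,0,0.9,0.3,0,-0.01,0]';done; python3 - <<'E'
from h import *
show(); F=frame(*TRAY)
st=manip.state(); print("TCP",(st["position"]-F[1])@F[0])
E
```

```text
t: 18.85
position: [571.3, -49.5, 71.0]
ee_rot: [3.133, -0.137, -0.051]
wrist_force: [0.1, -0.6, -1.5]
gripper_width: 28.9
t: 19.15
position: [571.6, -49.5, 71.0]
ee_rot: [3.133, -0.136, -0.062]
wrist_force: [-11.8, 0.3, 8.4]
gripper_width: 28.9
t 19.15 pos [571.6 -49.5  71. ] F [-11.8   0.3   8.4] w 28.9 q [-0.29  0.36  1.69 -0.02  1.13  1.38] yawx -5.0 z [-0.04  -0.003 -0.999]
TCP [ -2.86127662 132.31526595   9.02640033]
```

```bash
python3 -m pendant '[0.6,0,0,0,0,0.5,0,0,0,0,0.5,0,0,0,0,0.5,0,0,0,0]'; python3 -m pendant '[0.5,0,0,-2,0,0.5,0,0,-5,0,0.5,-0.5,0,-9,0,0.5,-5,0,-11,0,0.5,-10,-2,-11,0,0.5,-13,-8,-11,0,0.5,-13,-14,-11,0,0.5,-13,-18,-11,0,0.5,-13,-18,-11,0]'; cat > look.py <<'E'
from h import *
import sys
n0=sys.argv[1]; show()
for n in("side","top"):
    im=manip.camera(n); cv2.imwrite(f"pics/{n}{n0}.png",im[:,:,::-1])
    b=(220,100,320,200) if n=="side" else (260,130,420,250)
    crop(im,*b,6 if n=="side" else 5,f"{n[0]}{n0}c.png")
import rollers
for o in rollers.rollers(n0): print(np.round(o,1))
E
python3 look.py 12
```

```text
t: 19.55
position: [572.0, -49.5, 71.2]
ee_rot: [3.133, -0.136, -0.061]
wrist_force: [-0.3, -0.2, -0.1]
gripper_width: 42.4
t: 20.45
position: [462.0, 145.0, 185.4]
ee_rot: [3.135, -0.131, -0.059]
wrist_force: [0.5, -0.7, 0.2]
gripper_width: 42.9
t 20.45 pos [462.  145.  185.4] F [ 0.5 -0.7  0.2] w 42.9 q [ 0.05 -0.01  1.87  0.    1.32  1.71] yawx -4.8 z [-0.038 -0.002 -0.999]
[-146.    39.2   43. ]
[-98.7  37.4  40. ]
[-66.4  53.5  42. ]
[-19.4  50.1  41. ]
[17.4 37.9 41. ]
[64.2 37.2 41. ]
[107.7  59.6  39. ]
[154.7  58.7  38. ]
```

View pics/s12c.png

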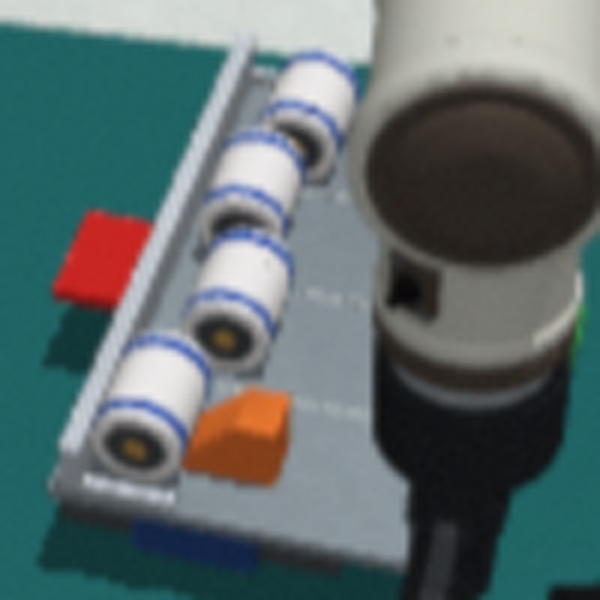

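View pics/t12c.png

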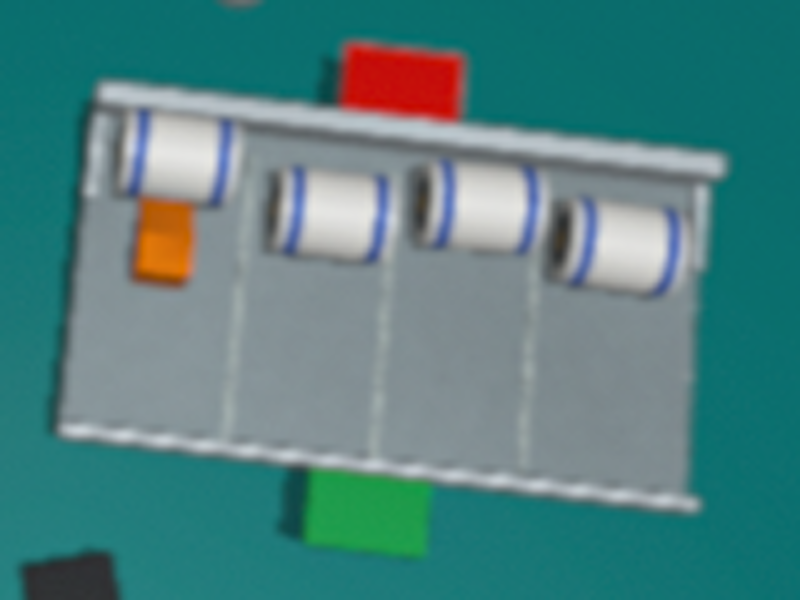

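Roller 4 (y=+131) is against the rail with the chock at its front. Now I'll check how well the chock is centred.

```bash
python3 - <<'E'
from h import *
t=cv2.imread("pics/top12.png")[145:195,275:325]; cv2.imwrite("pics/t12z.png",cv2.resize(t,(600,600),interpolation=cv2.INTER_CUBIC))
t=cv2.imread("pics/side12.png")[150:185,235:275]; cv2.imwrite("pics/s12z.png",cv2.resize(t,(640,560),interpolation=cv2.INTER_CUBIC))
E
```

```text
(no output)
```

View pics/t12z.png

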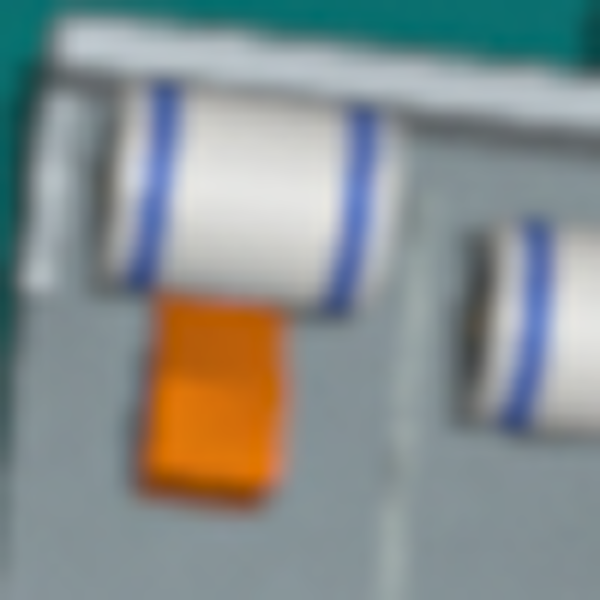

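View pics/s12z.png

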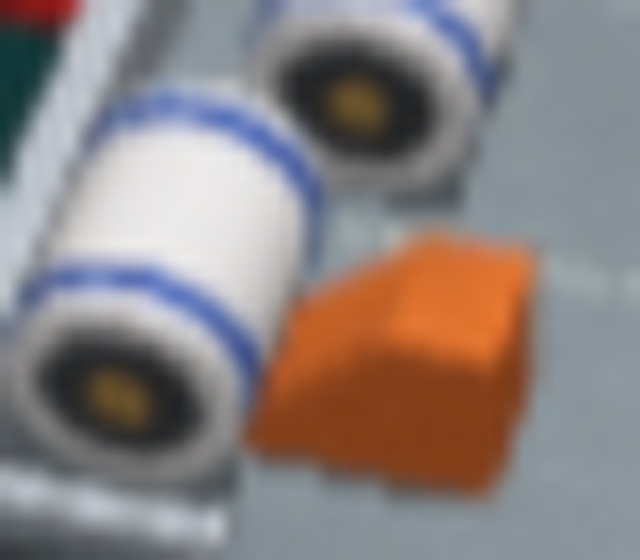

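```bash
python3 - <<'E'
from h import *
F=frame(*TRAY)
f=lambda x,y,z:((onz("top",(x/12+275-.5,y/12+145-.5),z)-F[1])@F[0]).round(1)
print("chock contact",f(222,302,73),"ridge",f(219,378,102),"rear top",f(210,478,102))
print("roller bands top", f(167,90,92),f(367,108,92), "front",f(141,290,90),f(341,308,90))
E
```

```text
chock contact [ 39.8 132.8  11. ] ridge [ 14.4 134.5  40. ] rear top [ -9.6 134.3  40. ]
roller bands top [ 85.4 152.5  30. ] [ 86.6 104.5  30. ] front [ 36.3 153.8  28. ] [ 37.5 106.1  28. ]
```

```bash
python3 - <<'E'
from h import *
c=np.load("ch.npy")[1]
for z in(70,14): 
    g=P(frame(*c),[-6,0,0]); g[2]=z; print(g,rel(g,c[3]))
E
```

```text
[540.63853871 195.91093796  70.        ] (array([ 7.81, -5.92, 11.19]), np.float64(-3.7))
[540.63853871 195.91093796  14.        ] (array([ 8.03, -5.95, 16.79]), np.float64(-3.7))
```

```bash
python3 -m pendant '[0.5,7.8,-5.9,4,-3.7,0.5,7.8,-5.9,6,-3.7,0.5,7.8,-5.9,9,-3.7,0.5,7.8,-5.9,11,-3.7,0.5,7.8,-5.9,11,-3.7,0.5,7.8,-5.9,11,-3.7]'; python3 - <<'E'
from h import *
show(); c=np.load("ch.npy")[1]
for z in(30,14): 
    g=P(frame(*c),[-6,0,0]); g[2]=z; print(g,rel(g,c[3]))
E
```

```text
t: 21.15
position: [541.0, 194.8, 72.4]
ee_rot: [3.137, -0.03, -0.06]
wrist_force: [-0.2, -0.8, 0.3]
gripper_width: 42.7
t 21.15 pos [541.  194.8  72.4] F [-0.2 -0.8  0.3] w 42.7 q [0.13 0.36 1.69 0.   1.13 1.72] yawx -1.1 z [-0.038 -0.003 -0.999]
[540.63853871 195.91093796  30.        ] (array([ 0.13, -0.12,  4.23]), np.float64(-0.1))
[540.63853871 195.91093796  14.        ] (array([ 0.19, -0.13,  5.83]), np.float64(-0.1))
```

```bash
python3 -m pendant '[0.5,0.2,-0.1,2,0,0.5,0.2,-0.1,4,0,0.5,0.2,-0.1,5.2,0,0.5,0.2,-0.1,5.4,0,0.5,0.2,-0.1,5.4,0]'; python3 -m pendant '[0.5,0,0,0.3,0,0.5,0,0,0.3,0]'
```

```text
t: 21.65
position: [541.6, 195.5, 19.4]
ee_rot: [3.138, -0.03, -0.058]
wrist_force: [0.6, 1.5, 0.5]
gripper_width: 43.0
t: 21.85
position: [542.3, 195.5, 17.3]
ee_rot: [3.138, -0.03, -0.055]
wrist_force: [0.2, -0.0, -0.4]
gripper_width: 42.5
```

```bash
python3 -m pendant '[0.5,0,0,0.3,0,0.5,0,0,0.4,0,0.5,0,0,0.4,0]'; python3 -m pendant '[0.9,0,0,0,0,0.9,0,0,0,0,0.9,0,0,0,0,0.9,0,0,0,0]' 60; python3 -c "
from h import *
show()"
```

```text
t: 22.15
position: [542.9, 195.6, 14.1]
ee_rot: [3.138, -0.03, -0.053]
wrist_force: [-0.9, 0.8, 3.7]
gripper_width: 42.9
t: 22.55
position: [543.3, 195.7, 14.5]
ee_rot: [3.138, -0.03, -0.052]
wrist_force: [-0.2, 0.3, 4.3]
gripper_width: 29.1
t 22.55 pos [543.3 195.7  14.5] F [-0.2  0.3  4.3] w 29.1 q [0.14 0.45 1.7  0.   1.02 1.72] yawx -1.1 z [-0.033 -0.002 -0.999]
```

```bash
python3 -m pendant '[0.9,0,0,-3,0,0.9,0,0,-7,0,0.9,0,0,-12,0,0.9,0,0,-13.5,0,0.9,0,0,-13.5,0]'; python3 - <<'E'
from h import *
show(); F=frame(*TRAY)
for p in([-46,39,85],[-46,39,18],[-46,39,11]): print(P(F,p).round(1),rel(P(F,p),TRAY[3]))
E
python3 look.py 13 | tail -8
```

```text
t: 23.05
position: [549.4, 196.2, 151.8]
ee_rot: [3.139, -0.03, -0.044]
wrist_force: [0.3, 0.5, -1.6]
gripper_width: 29.2
t 23.05 pos [549.4 196.2 151.8] F [ 0.3  0.5 -1.6] w 29.2 q [0.14 0.27 1.63 0.   1.27 1.72] yawx -1.1 z [-0.028 -0.002 -1.   ]
[ 520.3 -138.6  147. ] (array([-2.25, 33.53,  0.62]), np.float64(4.0))
[ 520.3 -138.6   80. ] (array([-2.06, 33.51,  7.32]), np.float64(4.0))
[ 520.3 -138.6   73. ] (array([-2.04, 33.51,  8.02]), np.float64(4.0))
[-146.    39.2   43. ]
[-98.7  37.4  40. ]
[-66.4  52.9  43. ]
[-19.4  50.1  41. ]
[17.4 37.9 41. ]
[64.2 37.2 41. ]
[107.6  60.   38. ]
[154.7  58.7  38. ]
```

```bash
python3 -c "
from h import *
im=cv2.imread('pics/side13.png')[:,:,::-1]; crop(im,215,130,345,290,3.7,'s13d.png')"
```

```text
(no output)
```

View pics/s13d.png

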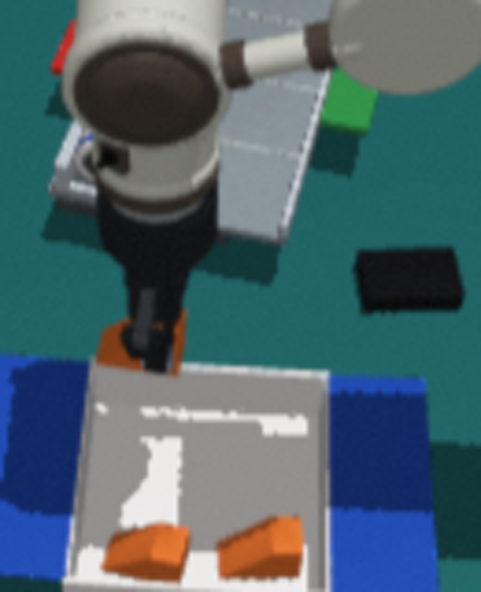

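```bash
python3 -m pendant '[0.9,-2.2,33.5,0,4,0.9,-2.2,33.5,0,4,0.9,-2.2,33.5,0,4,0.9,-2.2,33.5,0,4,0.9,-2.2,33.5,0,4,0.9,-2.2,33.5,0,4,0.9,-2.2,33.5,0,4,0.9,-2.2,33.5,0,4,0.9,-2.1,33.5,4,4,0.9,-2.1,33.5,6,4,0.9,-2.1,33.5,6,4]'; python3 - <<'E'
from h import *
show(); F=frame(*TRAY)
for p in([-46,39,18],[-46,39,11]): print(P(F,p).round(1),rel(P(F,p),TRAY[3]))
E
```

```text
t: 24.25
position: [512.2, -135.9, 83.2]
ee_rot: [-3.137, 0.139, 0.075]
wrist_force: [-0.1, 0.2, -1.1]
gripper_width: 29.1
t 24.25 pos [ 512.2 -135.9   83.2] F [-0.1  0.2 -1.1] w 29.1 q [-0.48  0.25  1.81 -0.02  1.13  1.19] yawx -5.1 z [-0.048  0.003 -0.999]
[ 520.3 -138.6   80. ] (array([0.85, 0.2 , 0.28]), np.float64(0.0))
[ 520.3 -138.6   73. ] (array([0.89, 0.2 , 0.98]), np.float64(0.0))
```

```bash
python3 -m pendant '[0.9,0.5,0.1,0.2,0,0.9,0.8,0.2,0.3,0,0.9,0.85,0.2,0.7,0,0.9,0.87,0.2,0.8,0,0.9,0.87,0.2,0.8,0]'; python3 -m pendant '[0.9,0,0,0.1,0,0.9,0,0,0.2,0,0.9,0,0,0.2,0]';python3 - <<'E'
from h import *
show(); F=frame(*TRAY)
for p in([-46,39,10],[0,39,10]): print(P(F,p).round(1),rel(P(F,p),TRAY[3]))
E
```

```text
t: 24.75
position: [520.5, -138.7, 75.1]
ee_rot: [-3.137, 0.139, 0.074]
wrist_force: [-0.6, 0.5, -1.2]
gripper_width: 28.9
t: 25.05
position: [520.4, -138.6, 73.1]
ee_rot: [-3.137, 0.139, 0.074]
wrist_force: [-0.5, 0.2, -0.9]
gripper_width: 29.2
t 25.05 pos [ 520.4 -138.6   73.1] F [-0.5  0.2 -0.9] w 29.2 q [-0.47  0.28  1.79 -0.02  1.11  1.2 ] yawx -5.1 z [-0.047  0.003 -0.999]
[ 520.3 -138.6   72. ] (array([ 0.  , -0.01,  0.11]), np.float64(0.0))
[ 566.2 -142.7   72. ] (array([ 4.6 , -0.  , -0.11]), np.float64(0.0))
```

```bash
python3 -m pendant '[0.9,0.5,0,0.03,0,0.9,1,0,0,0,0.9,1.6,0,-0.03,0,0.9,2.2,0,-0.06,0,0.9,2.8,0,-0.08,0,0.9,3.4,0,-0.11,0,0.9,3.8,0,-0.13,0,0.9,4.1,0,-0.14,0,0.9,4.1,0,-0.14,0]'; python3 - <<'E'
from h import *
show(); F=frame(*TRAY)
st=manip.state(); print("TCP",(st["position"]-F[1])@F[0])
im=manip.camera("side"); crop(im,220,100,320,200,6,"s14c.png")
E
```

```text
t: 25.95
position: [562.0, -142.4, 72.8]
ee_rot: [-3.137, 0.139, 0.072]
wrist_force: [-1.3, 0.0, 3.3]
gripper_width: 29.0
t 25.95 pos [ 562.  -142.4   72.8] F [-1.3  0.   3.3] w 29.0 q [-0.45  0.37  1.67 -0.02  1.14  1.22] yawx -5.1 z [-0.046  0.002 -0.999]
TCP [-4.16594936 38.86369281 10.82192594]
```

View pics/s14c.png

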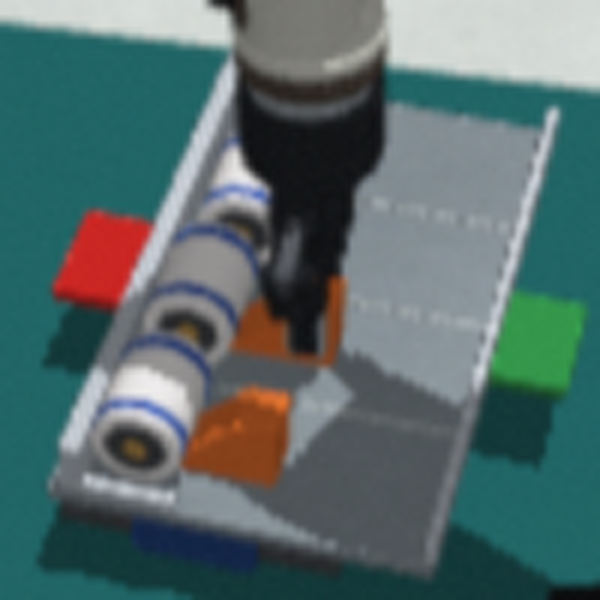

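```bash
python3 -m pendant '[0.9,0.3,0,-0.02,0,0.9,0.5,0,-0.03,0,0.9,0.5,0,-0.03,0]'; python3 -m pendant '[0.9,0.2,0,-0.01,0,0.9,0.2,0,-0.01,0]';python3 - <<'E'
from h import *
show(); F=frame(*TRAY)
st=manip.state(); print("TCP",(st["position"]-F[1])@F[0])
E
```

```text
t: 26.3
position: [567.2, -142.9, 72.8]
ee_rot: [-3.137, 0.139, 0.071]
wrist_force: [-1.5, -0.5, 2.2]
gripper_width: 29.1
t: 26.5
position: [569.4, -143.1, 72.8]
ee_rot: [-3.137, 0.139, 0.071]
wrist_force: [-1.5, -0.1, 3.3]
gripper_width: 28.8
t 26.5 pos [ 569.4 -143.1   72.8] F [-1.5 -0.1  3.3] w 28.8 q [-0.44  0.39  1.65 -0.02  1.14  1.22] yawx -5.1 z [-0.045  0.002 -0.999]
TCP [ 3.21027    38.87861512 10.79939454]
```

```bash
python3 -m pendant '[0.9,0.15,0,0,0,0.9,0.25,0,0,0,0.9,0.25,0,0,0]';python3 -m pendant '[0.9,0.15,0,0,0,0.9,0.2,0,0,0,0.9,0.2,0,0,0]'
```

```text
t: 26.8
position: [569.8, -143.1, 72.9]
ee_rot: [-3.137, 0.139, 0.079]
wrist_force: [-11.4, 0.4, 11.9]
gripper_width: 29.1
t: 27.1
position: [569.9, -143.1, 73.1]
ee_rot: [-3.136, 0.138, 0.088]
wrist_force: [-11.3, 1.1, 11.4]
gripper_width: 29.4
```

```bash
python3 -m pendant '[0.6,0,0,0,0,0.5,0,0,0,0,0.5,0,0,0,0,0.5,0,0,0,0]'; python3 -m pendant '[0.5,0,0,-3,0,0.5,0,0,-8,0,0.5,0,0,-13,0]'; python3 -c "
from h import *
show()"
```

```text
t: 27.5
position: [570.0, -143.0, 72.9]
ee_rot: [-3.136, 0.138, 0.087]
wrist_force: [0.2, -0.1, 0.2]
gripper_width: 42.8
t: 27.8
position: [576.6, -143.1, 203.1]
ee_rot: [-3.135, 0.138, 0.091]
wrist_force: [0.7, -0.7, -0.6]
gripper_width: 42.4
t 27.8 pos [ 576.6 -143.1  203.1] F [ 0.7 -0.7 -0.6] w 42.4 q [-0.44  0.27  1.52 -0.02  1.4   1.23] yawx -5.0 z [-0.058  0.005 -0.998]
```

```bash
python3 - <<'E'
from h import *
c=np.load("ch.npy")[2]; g=P(frame(*c),[-6,0,0]); g[2]=150; print(g,rel(g,c[3]))
E
```

```text
[445.76511879 268.01323637 150.        ] (array([-16.31, -39.8 ,   6.27]), np.float64(-13.0))
```

```bash
python3 -m pendant '[0.5,-16.3,-39.8,2,-13,0.5,-16.3,-39.8,2,-13,0.5,-16.3,-39.8,2,-13,0.5,-16.3,-39.8,2,-13,0.5,-16.3,-39.8,2,-13,0.5,-16.3,-39.8,2,-13,0.5,-16.3,-39.8,2,-13,0.5,-16.3,-39.8,2,-13,0.5,-16.3,-39.8,2,-13,0.5,-16.3,-39.8,6,-13,0.5,-16.3,-39.8,6.2,-13,0.5,-16.3,-39.8,6.2,-13]'; python3 look.py 15;  python3 - <<'E'
from h import *
c=np.load("ch.npy")[2]; g=P(frame(*c),[-6,0,0]); g[2]=60; print(g,rel(g,c[3]))
E
```

```text
t: 29.0
position: [445.1, 267.5, 150.0]
ee_rot: [-3.124, -0.217, 0.094]
wrist_force: [-0.1, 0.2, 0.8]
gripper_width: 42.8
t 29.0 pos [445.1 267.5 150. ] F [-0.1  0.2  0.8] w 42.8 q [0.3  0.13 1.79 0.02 1.27 1.72] yawx 8.0 z [-0.06   0.004 -0.998]
[-145.8   38.    43. ]
[-98.9  37.9  39. ]
[-66.4  53.5  42. ]
[-19.4  50.1  41. ]
[18.1 57.7 37. ]
[65.3 57.6 34. ]
[107.7  59.6  39. ]
[154.7  58.7  38. ]
[445.76511879 268.01323637  60.        ] (array([0.38, 0.06, 9.2 ]), np.float64(-0.0))
```

View pics/t15c.png

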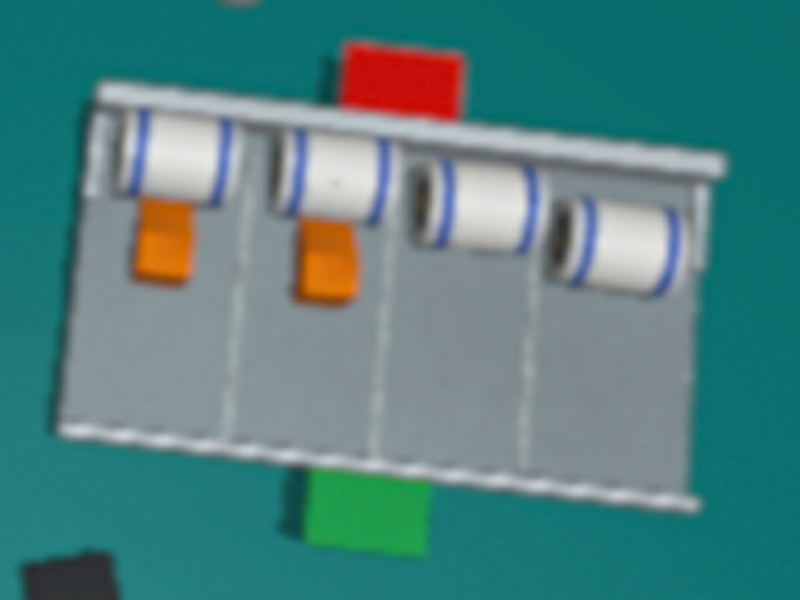

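View pics/s15c.png

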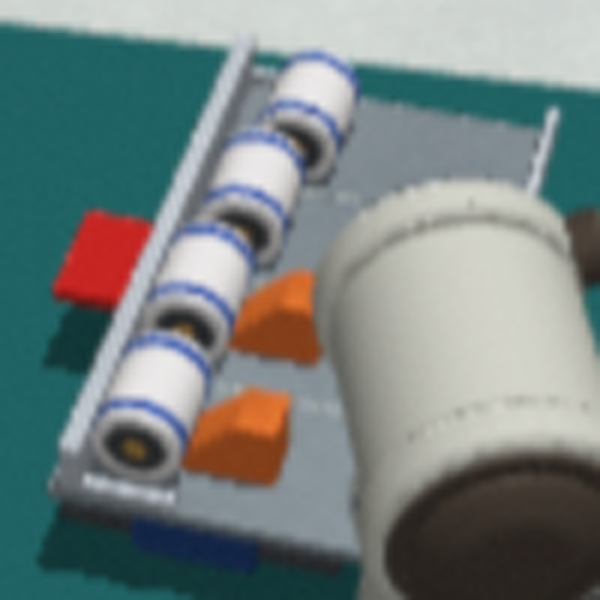

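```bash
python3 -m pendant '[0.5,0.4,0.1,4,0,0.5,0.4,0.1,8,0,0.5,0.6,0.1,11,0,0.5,0.7,0.1,12.6,0,0.5,0.7,0.1,13,0,0.5,0.7,0.1,13,0,0.5,0.7,0.1,13,0]'; python3 - <<'E'
from h import *
show(); c=np.load("ch.npy")[2]; g=P(frame(*c),[-6,0,0]); g[2]=14; print(g,rel(g,c[3]))
im=manip.camera("side"); crop(im,215,180,345,310,4.5,"s16c.png")
E
```

```text
t: 29.8
position: [448.7, 268.5, 23.7]
ee_rot: [-3.123, -0.215, 0.081]
wrist_force: [0.1, 0.6, 0.6]
gripper_width: 43.0
t 29.8 pos [448.7 268.5  23.7] F [0.1 0.6 0.6] w 43.0 q [0.29 0.32 1.85 0.03 1.01 1.71] yawx 7.9 z [-0.052  0.007 -0.999]
[445.76511879 268.01323637  14.        ] (array([-0.25,  0.03,  0.99]), np.float64(-0.1))
```

View pics/s16c.png

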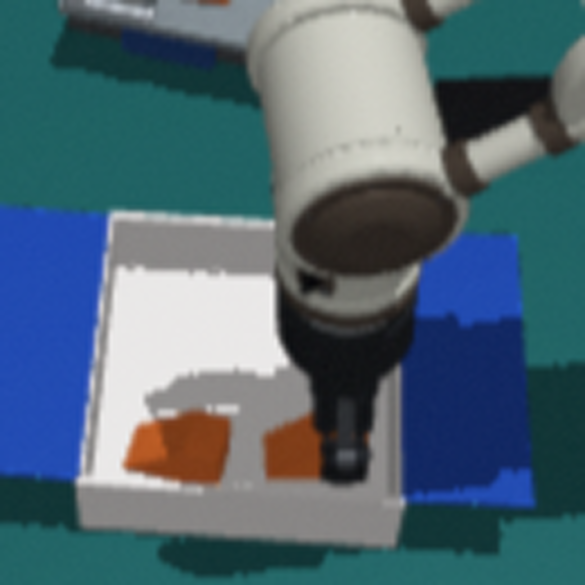

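```bash
python3 -m pendant '[0.5,-0.2,0,0.4,0,0.5,-0.25,0,0.8,0,0.5,-0.25,0,0.8,0,0.5,-0.25,0,0.8,0]'; python3 -m pendant '[0.9,0,0,0,0,0.9,0,0,0,0,0.9,0,0,0,0,0.9,0,0,0,0]' 60; python3 -c "
from h import *
show()"
```

```text
t: 30.25
position: [445.5, 268.3, 15.8]
ee_rot: [-3.123, -0.215, 0.082]
wrist_force: [-0.7, -0.7, 0.2]
gripper_width: 43.0
t: 30.65
position: [445.8, 268.5, 16.1]
ee_rot: [-3.123, -0.215, 0.08]
wrist_force: [-1.5, 0.4, 3.8]
gripper_width: 29.3
t 30.65 pos [445.8 268.5  16.1] F [-1.5  0.4  3.8] w 29.3 q [0.3  0.33 1.86 0.03 1.   1.72] yawx 7.9 z [-0.052  0.007 -0.999]
```

```bash
python3 -m pendant '[0.9,0,0,-3,0,0.9,0,0,-7,0,0.9,0,0,-12,0,0.9,0,0,-14,0,0.9,0,0,-14,0]'; python3 - <<'E'
from h import *
show(); F=frame(*TRAY)
for p in([-45,-44.7,85],): print(P(F,p).round(1),rel(P(F,p),TRAY[3]))
t=cv2.imread("pics/top15.png")[145:195,300:350]; cv2.imwrite("pics/t15z.png",cv2.resize(t,(600,600),interpolation=cv2.INTER_CUBIC))
E
```

```text
t: 31.15
position: [455.6, 268.2, 159.5]
ee_rot: [-3.121, -0.215, 0.069]
wrist_force: [-0.2, 0.8, -1.6]
gripper_width: 29.2
t 31.15 pos [455.6 268.2 159.5] F [-0.2  0.8 -1.6] w 29.2 q [0.29 0.13 1.77 0.02 1.28 1.72] yawx 7.9 z [-0.045  0.009 -0.999]
[ 513.9 -222.   147. ] (array([-0.9 , 49.37,  0.54]), np.float64(13.0))
```

View pics/t15z.png

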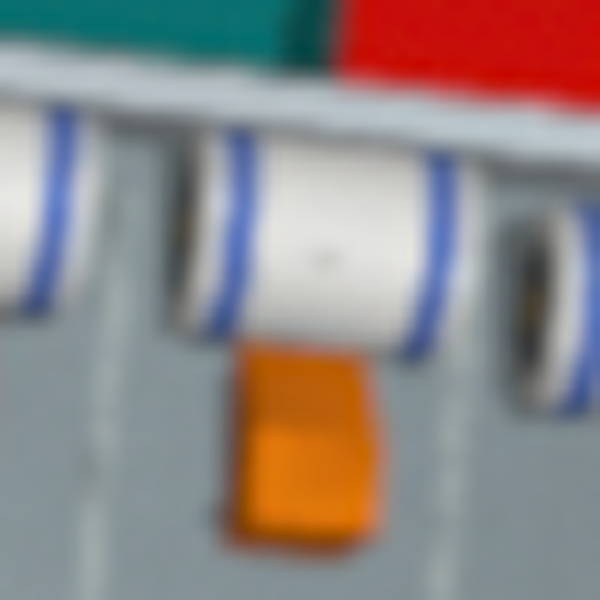

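```bash
python3 - <<'E'
from h import *
F=frame(*TRAY)
f=lambda x,y,z:((onz("top",(x/12+300-.5,y/12+145-.5),z)-F[1])@F[0]).round(1)
print("chock contact",f(303,350,73),"ridge",f(314,430,102),"rear top",f(311,530,102))
print("roller front",f(222,330,90),f(415,350,90),"back",f(243,135,92),f(445,155,92))
E
```

```text
chock contact [38.7 40.2 11. ] ridge [12.8 41.2 40. ] rear top [-11.1  40.   40. ]
roller front [37.2 62.8 28. ] [37.6 16.6 28. ] back [84.9 62.  30. ] [85.6 13.5 30. ]
```

```bash
python3 -m pendant '[0.9,-0.9,49.4,0,13,0.9,-0.9,49.4,0,13,0.9,-0.9,49.4,0,13,0.9,-0.9,49.4,0,13,0.9,-0.9,49.4,0,13,0.9,-0.9,49.4,0,13,0.9,-0.9,49.4,0,13,0.9,-0.9,49.4,0,13,0.9,-0.9,49.4,0,13,0.9,-0.9,49.4,0,13,0.9,-0.9,49.4,0,13,0.9,-0.9,49.4,0.5,13]'; python3 - <<'E'
from h import *
show(); F=frame(*TRAY)
for p in([-45,-44.5,20],): print(P(F,p).round(1),rel(P(F,p),TRAY[3]))
E
python3 look.py 17|tail -8
```

```text
t: 32.35
position: [513.1, -222.3, 145.4]
ee_rot: [-3.128, 0.143, 0.074]
wrist_force: [-0.1, 0.3, -1.3]
gripper_width: 28.9
t 32.35 pos [ 513.1 -222.3  145.4] F [-0.1  0.3 -1.3] w 28.9 q [-0.61  0.23  1.69 -0.02  1.27  1.05] yawx -5.2 z [-0.047  0.011 -0.999]
[ 513.9 -221.8   82. ] (array([ 0.38, -0.01,  6.33]), np.float64(-0.1))
t 32.35 pos [ 513.1 -222.3  145.4] F [-0.1  0.3 -1.3] w 28.9 q [-0.61  0.23  1.69 -0.02  1.27  1.05] yawx -5.2 z [-0.047  0.011 -0.999]
[-67.6  61.2  33. ]
[-19.2  50.   43. ]
[18.1 57.7 37. ]
[65.3 57.6 34. ]
[107.6  60.   38. ]
[154.7  58.7  38. ]
```

View pics/t17c.png

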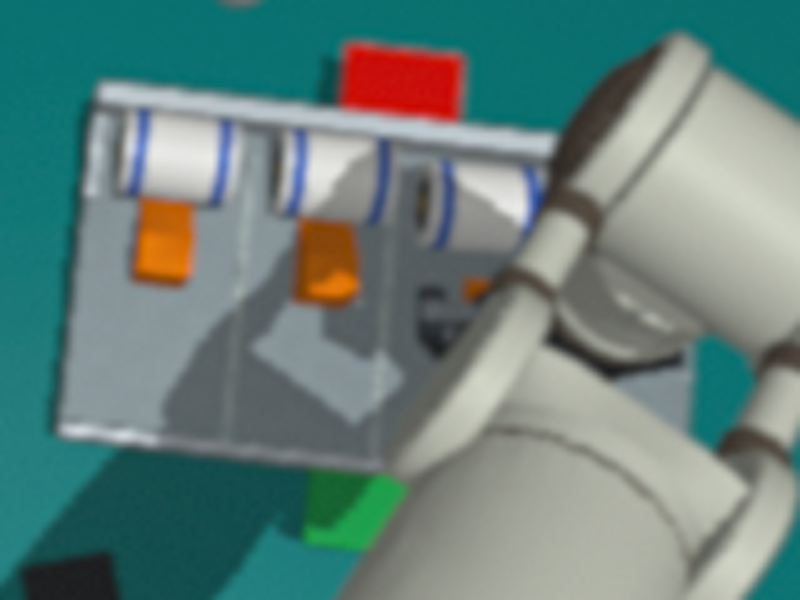

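View pics/s17c.png

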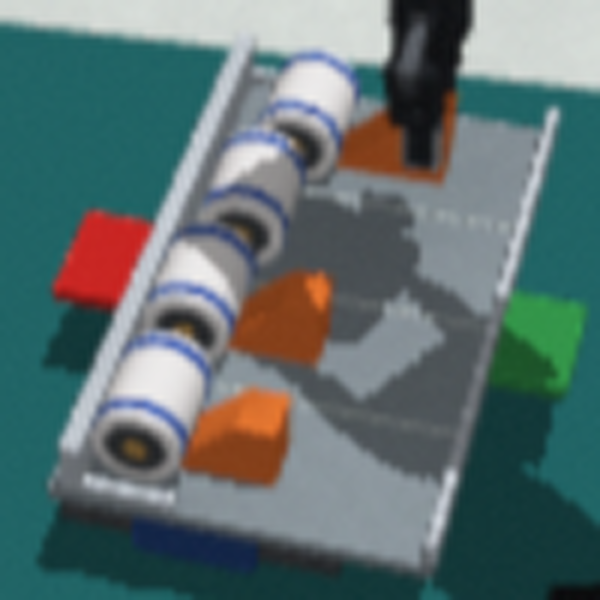

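```bash
python3 -m pendant '[0.9,0.3,0,2,0,0.9,0.3,0,4.5,0,0.9,0.4,0,6.2,0,0.9,0.4,0,6.7,0,0.9,0.4,0,6.8,0,0.9,0.4,0,6.8,0]'; python3 -m pendant '[0.9,0,0,0.15,0,0.9,0,0,0.2,0,0.9,0,0,0.2,0]'; python3 - <<'E'
from h import *
show(); F=frame(*TRAY)
for p in([-45,-44.5,12],[0,-44.5,12]): print(P(F,p).round(1),rel(P(F,p),TRAY[3]))
E
```

```text
t: 33.05
position: [513.7, -219.4, 77.4]
ee_rot: [-3.128, 0.137, 0.076]
wrist_force: [0.0, 0.3, -0.6]
gripper_width: 29.7
t: 33.35
position: [513.9, -219.6, 75.9]
ee_rot: [-3.129, 0.137, 0.074]
wrist_force: [-1.1, -0.6, -1.8]
gripper_width: 29.1
t 33.35 pos [ 513.9 -219.6   75.9] F [-1.1 -0.6 -1.8] w 29.1 q [-0.61  0.32  1.73 -0.02  1.13  1.06] yawx -5.0 z [-0.047  0.011 -0.999]
[ 513.9 -221.8   74. ] (array([0.03, 0.23, 0.19]), np.float64(0.1))
[ 558.7 -225.8   74. ] (array([ 4.53,  0.23, -0.03]), np.float64(0.1))
```

```bash
python3 -m pendant '[0.9,0.4,0.23,0.12,0,0.9,0.9,0.23,0.11,0,0.9,1.4,0.23,0.09,0,0.9,2,0.23,0.06,0,0.9,2.6,0.23,0.03,0,0.9,3.2,0.23,0,0,0.9,3.8,0.23,-0.03,0,0.9,4.1,0.23,-0.04,0,0.9,4.1,0.23,-0.04,0]'; python3 - <<'E'
from h import *
show(); F=frame(*TRAY)
st=manip.state(); print("TCP",(st["position"]-F[1])@F[0])
im=manip.camera("side"); crop(im,220,100,320,200,6,"s18c.png")
E
```

```text
t: 34.25
position: [554.9, -225.5, 74.3]
ee_rot: [-3.129, 0.137, 0.074]
wrist_force: [-0.4, 0.0, -1.1]
gripper_width: 29.2
t 34.25 pos [ 554.9 -225.5   74.3] F [-0.4  0.  -1.1] w 29.2 q [-0.58  0.42  1.61 -0.02  1.16  1.09] yawx -5.0 z [-0.047  0.011 -0.999]
TCP [ -3.83498559 -44.47189747  12.28605246]
```

View pics/s18c.png

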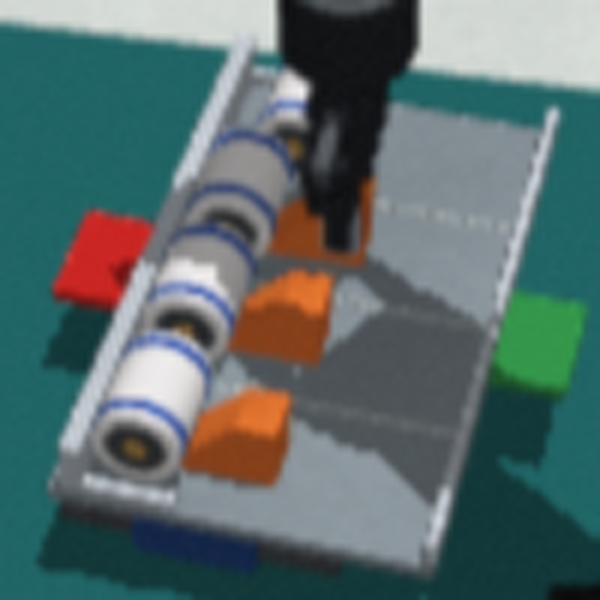

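```bash
python3 -m pendant '[0.9,0.2,0,0.05,0,0.9,0.3,0,0.04,0,0.9,0.3,0,0.04,0]'; python3 -m pendant '[0.9,0.1,0,0,0,0.9,0.2,0,0,0,0.9,0.2,0,0,0]';python3 - <<'E'
from h import *
show(); F=frame(*TRAY)
st=manip.state(); print("TCP",(st["position"]-F[1])@F[0])
E
```

```text
t: 34.6
position: [557.7, -225.8, 74.1]
ee_rot: [-3.129, 0.137, 0.074]
wrist_force: [-1.8, -0.3, 3.5]
gripper_width: 29.0
t: 34.9
position: [559.3, -226.0, 74.1]
ee_rot: [-3.129, 0.137, 0.076]
wrist_force: [-3.9, 0.3, 4.3]
gripper_width: 29.3
t 34.9 pos [ 559.3 -226.    74.1] F [-3.9  0.3  4.3] w 29.3 q [-0.58  0.43  1.59 -0.02  1.17  1.09] yawx -5.0 z [-0.048  0.011 -0.999]
TCP [  0.60714456 -44.61988538  12.07406418]
```

Contact is starting, right at the expected position. One small final push with release in the same call.

```bash
python3 -m pendant '[0.9,0.15,0,0,0,0.9,0.2,0,0,0,0.9,0.2,0,0,0,0.5,0.1,0,0,0,0.5,0,0,0,0,0.5,0,0,0,0,0.5,0,0,0,0]';python3 -m pendant '[0.5,0,0,-3,0,0.5,0,0,-8,0,0.5,0,0,-12,0,0.5,0,0,-12,0]'; python3 - <<'E'
from h import *
show()
c=np.load("ch.npy")[0]; c[3]=-.075; g=P(frame(*c),[-6,0,0]); g[2]=160; print(g,rel(g,c[3]))
E
```

```text
t: 35.6
position: [559.6, -226.0, 74.0]
ee_rot: [-3.129, 0.137, 0.075]
wrist_force: [-0.5, 0.3, -0.2]
gripper_width: 42.9
t: 36.0
position: [569.3, -229.5, 201.8]
ee_rot: [-3.136, 0.137, 0.056]
wrist_force: [0.7, -0.6, -0.0]
gripper_width: 43.0
t 36.0 pos [ 569.3 -229.5  201.8] F [ 0.7 -0.6 -0. ] w 43.0 q [-0.57  0.31  1.48 -0.02  1.38  1.09] yawx -5.0 z [-0.035  0.003 -0.999]
[528.3370684  287.63415529 160.        ] (array([ -8.43, -51.16,   4.49]), np.float64(-0.7))
```

```bash
python3 -m pendant '[0.5,-8.4,-51.1,0,-0.7,0.5,-8.4,-51.1,0,-0.7,0.5,-8.4,-51.1,0,-0.7,0.5,-8.4,-51.1,0,-0.7,0.5,-8.4,-51.1,0,-0.7,0.5,-8.4,-51.1,0,-0.7,0.5,-8.4,-51.1,0,-0.7,0.5,-8.4,-51.1,0,-0.7,0.5,-8.4,-51.1,0,-0.7,0.5,-8.4,-51.1,0,-0.7,0.5,-8.4,-51.1,4,-0.7,0.5,-8.4,-51.1,4.5,-0.7]';python3 -m pendant '[0.5,0,0,0,0,0.5,0,0,0,0]'; python3 look.py 19;  python3 - <<'E'
from h import *
c=np.load("ch.npy")[0]; c[3]=-.075; g=P(frame(*c),[-6,0,0]); g[2]=20; print(g,rel(g,c[3]))
E
```

```text
t: 37.2
position: [524.8, 288.7, 154.7]
ee_rot: [3.139, -0.112, -0.068]
wrist_force: [-0.6, -1.2, -0.8]
gripper_width: 42.6
t: 37.4
position: [524.7, 287.9, 154.4]
ee_rot: [3.138, -0.113, -0.07]
wrist_force: [-0.8, -0.0, -0.2]
gripper_width: 42.9
t 37.4 pos [524.7 287.9 154.4] F [-0.8 -0.  -0.2] w 42.9 q [0.29 0.31 1.57 0.01 1.3  1.93] yawx -4.1 z [-0.045  0.001 -0.999]
[-146.    39.2   43. ]
[-98.7  37.4  40. ]
[-66.   57.8  38. ]
[-18.9  57.4  40. ]
[18.1 57.7 37. ]
[65.3 57.6 34. ]
[107.6  60.   38. ]
[154.7  58.7  38. ]
[528.3370684  287.63415529  20.        ] (array([ 0.81, -0.  , 13.57]), np.float64(0.1))
```

View pics/t19c.png

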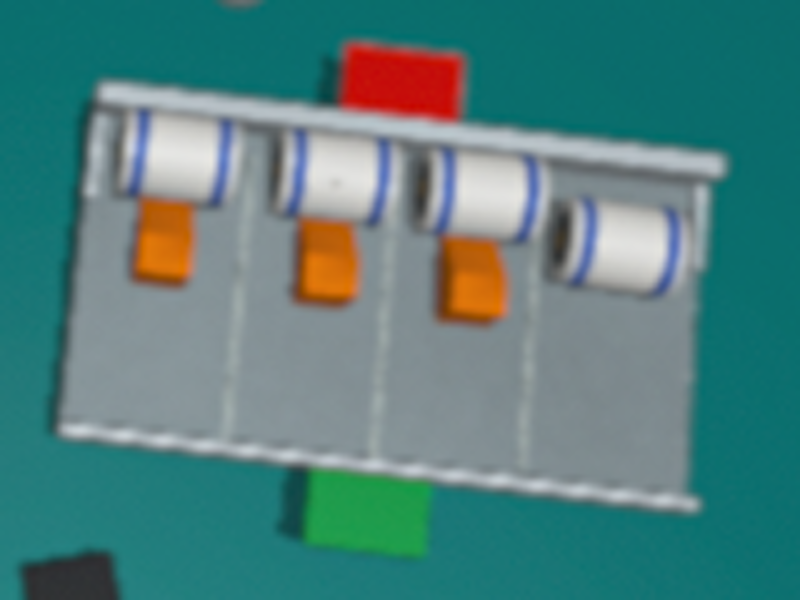

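```bash
python3 -m pendant '[0.53,0.8,0,4,0,0.53,0.8,0,8,0,0.53,0.8,0,11,0,0.53,0.8,0,12.8,0,0.53,0.8,0,13,0,0.53,0.8,0,13,0,0.53,0.8,0,13,0]'; python3 - <<'E'
from h import *
show(); c=np.load("ch.npy")[0]; c[3]=-.075; g=P(frame(*c),[-6,0,0]); g[2]=16; print(g,rel(g,c[3]))
im=manip.camera("side"); crop(im,215,180,345,310,4.5,"s20c.png")
E
```

```text
t: 38.2
position: [530.4, 287.8, 28.0]
ee_rot: [-3.137, 0.115, 0.059]
wrist_force: [0.6, -0.1, -0.7]
gripper_width: 40.0
t 38.2 pos [530.4 287.8  28. ] F [ 0.6 -0.1 -0.7] w 40.0 q [0.29 0.48 1.62 0.02 1.07 1.93] yawx -4.2 z [-0.038  0.003 -0.999]
[528.3370684  287.63415529  16.        ] (array([-0.16,  0.03,  1.21]), np.float64(0.1))
```

View pics/s20c.png

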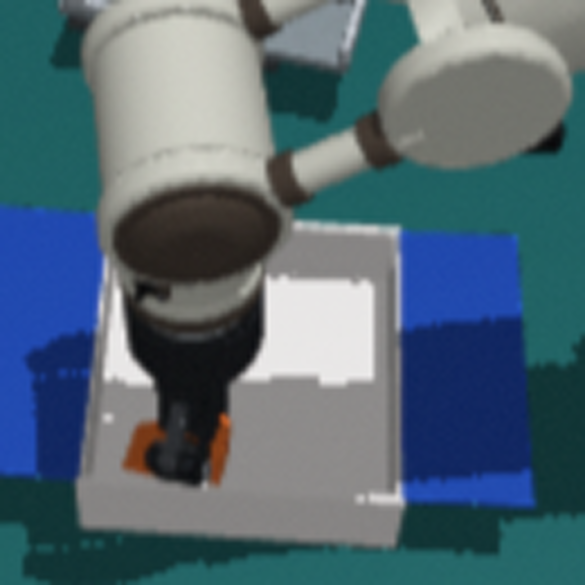

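```bash
python3 -m pendant '[0.53,-0.3,0,0.4,0,0.53,-0.4,0,0.8,0,0.53,-0.4,0,1.1,0,0.53,-0.4,0,1.1,0]'; python3 -m pendant '[0.9,0,0,0,0,0.9,0,0,0,0,0.9,0,0,0,0,0.9,0,0,0,0]' 60; python3 -m pendant '[0.9,0,0,-3,0,0.9,0,0,-7,0,0.9,0,0,-12,0,0.9,0,0,-14,0,0.9,0,0,-14,0]'; python3 look.py 21; python3 - <<'E'
from h import *
im=cv2.imread("pics/side21.png")[:,:,::-1]; crop(im,215,150,345,310,3.7,"s21d.png")
F=frame(*TRAY)
for p in([-52,-124,85],): print(P(F,p).round(1),rel(P(F,p),TRAY[3]))
E
```

```text
t: 38.65
position: [525.8, 288.4, 17.4]
ee_rot: [-3.137, 0.114, 0.06]
wrist_force: [-0.7, -0.7, 2.8]
gripper_width: 40.0
t: 39.05
position: [526.1, 288.5, 17.5]
ee_rot: [-3.137, 0.114, 0.059]
wrist_force: [1.0, 0.9, 2.4]
gripper_width: 28.9
t: 39.55
position: [533.6, 288.6, 161.3]
ee_rot: [-3.135, 0.114, 0.048]
wrist_force: [0.4, 0.3, -1.4]
gripper_width: 29.1
t 39.55 pos [533.6 288.6 161.3] F [ 0.4  0.3 -1.4] w 29.1 q [0.29 0.32 1.55 0.01 1.3  1.93] yawx -4.2 z [-0.03   0.005 -1.   ]
[-145.8   38.    43. ]
[-98.7  37.4  40. ]
[-66.   57.8  38. ]
[-19.   57.5  39. ]
[18.1 57.7 37. ]
[65.3 57.6 34. ]
[107.7  59.6  39. ]
[154.7  58.7  38. ]
[ 499.9 -300.4  147. ] (array([ 1.26, 58.88,  0.86]), np.float64(0.9))
```

View pics/s21d.png

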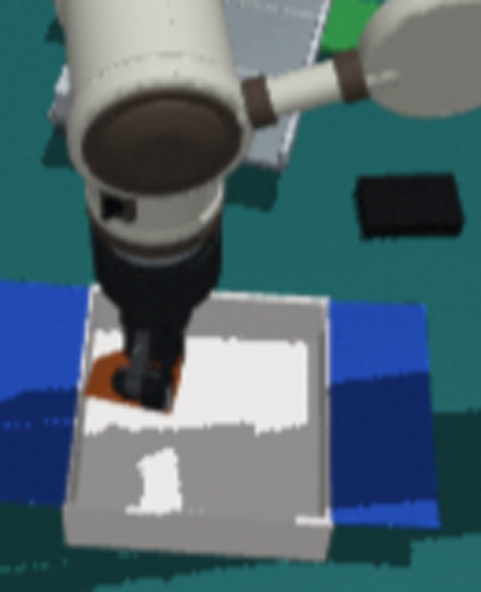

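```bash
python3 -m pendant '[0.9,1.2,58.8,0,0.9,0.9,1.2,58.8,0,0.9,0.9,1.2,58.8,0,0.9,0.9,1.2,58.8,0,0.9,0.9,1.2,58.8,0,0.9,0.9,1.2,58.8,0,0.9,0.9,1.2,58.8,0,0.9,0.9,1.2,58.8,0,0.9,0.9,1.2,58.8,0,0.9,0.9,1.2,58.8,0,0.9,0.9,1.2,58.8,0,0.9,0.9,1.2,58.8,0,0.9]';python3 -m pendant '[0.9,0,0,0,0,0.9,0,0,0,0]'; python3 look.py 22;  python3 - <<'E'
from h import *
F=frame(*TRAY)
for p in([-52,-123.8,17],): print(P(F,p).round(1),rel(P(F,p),TRAY[3]))
E
```

```text
t: 40.85
position: [497.4, -301.2, 152.1]
ee_rot: [-3.133, 0.141, 0.069]
wrist_force: [1.0, -0.1, -0.6]
gripper_width: 28.9
t: 41.05
position: [495.4, -300.4, 148.6]
ee_rot: [-3.129, 0.144, 0.076]
wrist_force: [-1.1, 0.7, -1.4]
gripper_width: 29.3
t 41.05 pos [ 495.4 -300.4  148.6] F [-1.1  0.7 -1.4] w 29.3 q [-0.74  0.28  1.62 -0.03  1.28  0.93] yawx -5.3 z [-0.048  0.011 -0.999]
[-145.5   37.5   46. ]
[-98.6  38.   41. ]
[-65.9  57.1  39. ]
[-18.9  57.5  40. ]
[18.1 57.7 37. ]
[65.3 57.6 34. ]
[107.6  60.   38. ]
[154.7  58.7  38. ]
[ 499.9 -300.2   79. ] (array([0.68, 0.1 , 7.07]), np.float64(-0.0))
```

View pics/s22c.png

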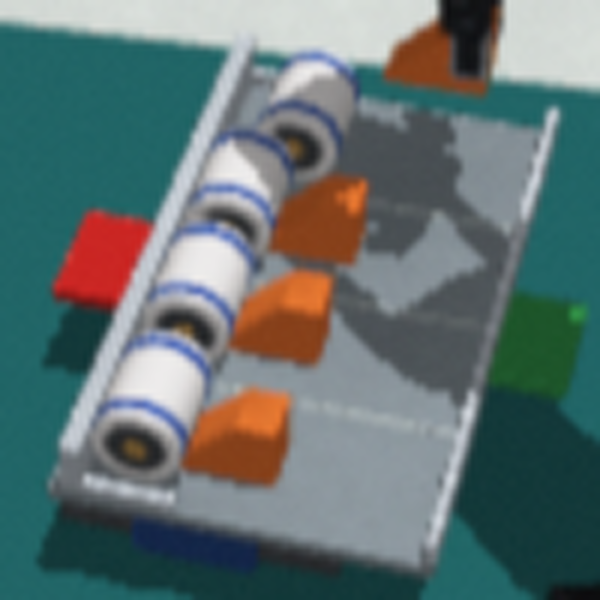

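```bash
python3 -m pendant '[0.9,0.6,0.1,2,0,0.9,0.6,0.1,4.5,0,0.9,0.6,0.1,6.4,0,0.9,0.6,0.1,7,0,0.9,0.6,0.1,7,0,0.9,0.6,0.1,7,0]'; python3 -m pendant '[0.9,0,0,0.15,0,0.9,0,0,0.2,0,0.9,0,0,0.2,0]'; python3 - <<'E'
from h import *
show(); F=frame(*TRAY)
for p in([-52,-123.8,13.5],[0,-123.8,13.5]): print(P(F,p).round(1),rel(P(F,p),TRAY[3]))
E
```

```text
t: 41.75
position: [499.9, -300.0, 80.7]
ee_rot: [-3.131, 0.138, 0.072]
wrist_force: [0.4, 0.7, -1.3]
gripper_width: 28.7
t: 42.05
position: [500.1, -300.2, 79.4]
ee_rot: [-3.132, 0.139, 0.07]
wrist_force: [0.0, -0.3, -0.3]
gripper_width: 29.2
t 42.05 pos [ 500.1 -300.2   79.4] F [ 0.  -0.3 -0.3] w 29.2 q [-0.73  0.37  1.66 -0.03  1.15  0.94] yawx -5.1 z [-0.045  0.008 -0.999]
[ 499.9 -300.2   75.5] (array([-0.  , -0.  ,  0.39]), np.float64(0.0))
[ 551.7 -304.8   75.5] (array([5.19, 0.  , 0.15]), np.float64(0.0))
```

```bash
python3 -m pendant '[0.9,0,0,0.2,0,0.9,0,0,0.3,0,0.9,0,0,0.3,0]'; python3 -m pendant '[0.9,0,0,0.1,0,0.9,0,0,0.1,0]'; python3 -c "
from h import *
show()"
```

```text
t: 42.35
position: [499.8, -300.1, 76.1]
ee_rot: [-3.132, 0.139, 0.071]
wrist_force: [0.2, -0.2, -1.3]
gripper_width: 29.1
t: 42.55
position: [499.9, -300.2, 75.7]
ee_rot: [-3.132, 0.139, 0.071]
wrist_force: [-1.7, 1.2, 2.8]
gripper_width: 28.8
t 42.55 pos [ 499.9 -300.2   75.7] F [-1.7  1.2  2.8] w 28.8 q [-0.74  0.38  1.66 -0.03  1.14  0.94] yawx -5.1 z [-0.045  0.008 -0.999]
```

Light touch on the tray, as predicted. Sliding forward.

```bash
python3 -m pendant '[0.9,0.4,0,-0.02,0,0.9,0.9,0,-0.04,0,0.9,1.5,0,-0.07,0,0.9,2.1,0,-0.1,0,0.9,2.7,0,-0.12,0,0.9,3.3,0,-0.15,0,0.9,3.9,0,-0.18,0,0.9,4.4,0,-0.2,0,0.9,4.7,0,-0.21,0,0.9,4.7,0,-0.21,0]'; python3 - <<'E'
from h import *
show(); F=frame(*TRAY)
st=manip.state(); print("TCP",(st["position"]-F[1])@F[0])
im=manip.camera("side"); crop(im,220,100,320,200,6,"s23c.png")
E
```

```text
t: 43.55
position: [547.5, -304.5, 75.7]
ee_rot: [-3.132, 0.138, 0.069]
wrist_force: [1.9, 0.7, 0.9]
gripper_width: 28.8
t 43.55 pos [ 547.5 -304.5   75.7] F [1.9 0.7 0.9] w 28.8 q [-0.69  0.47  1.53 -0.02  1.18  0.98] yawx -5.1 z [-0.044  0.007 -0.999]
TCP [  -4.20123713 -123.82436024   13.69994166]
```

View pics/s23c.png

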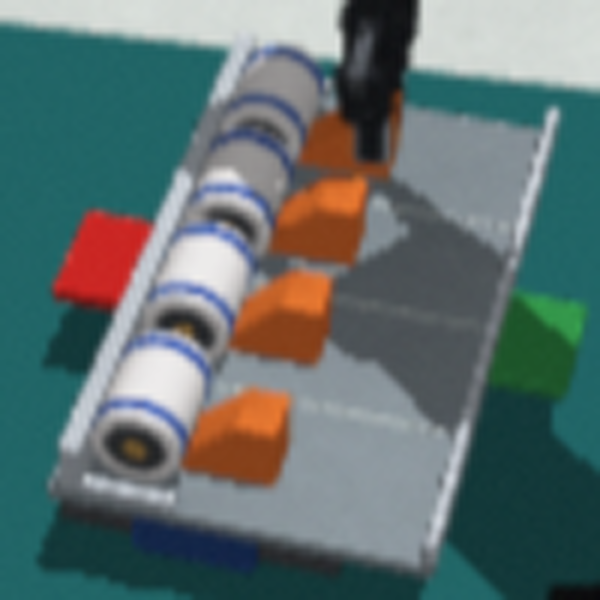

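```bash
python3 -m pendant '[0.9,0.2,0,-0.01,0,0.9,0.2,0,-0.01,0,0.9,0.2,0,-0.01,0]'; python3 -m pendant '[0.9,0.1,0,0,0,0.9,0.2,0,0,0,0.9,0.2,0,0,0]';python3 -c "
from h import *
show()"
```

```text
t: 43.9
position: [549.5, -304.7, 75.7]
ee_rot: [-3.132, 0.139, 0.068]
wrist_force: [0.7, 0.4, 1.0]
gripper_width: 29.2
t: 44.2
position: [550.8, -304.8, 75.8]
ee_rot: [-3.132, 0.138, 0.071]
wrist_force: [-5.2, 0.7, 4.7]
gripper_width: 29.0
t 44.2 pos [ 550.8 -304.8   75.8] F [-5.2  0.7  4.7] w 29.0 q [-0.69  0.48  1.52 -0.02  1.18  0.98] yawx -5.1 z [-0.045  0.008 -0.999]
```

Contact at TCP x≈-1, as expected. One firm nudge, release, then lift away and inspect.

```bash
python3 -m pendant '[0.9,0.1,0,0,0,0.9,0.2,0,0,0,0.9,0.2,0,0,0,0.5,0.1,0,0,0,0.5,0,0,0,0,0.5,0,0,0,0,0.5,0,0,0,0]';python3 -m pendant '[0.5,0,0,-3,0,0.5,0,0,-8,0,0.5,0,0,-12,0,0.5,-5,0,-13,0,0.5,-10,-4,-13,0,0.5,-15,-8,-13,0,0.5,-20,-9,-13,0,0.5,-20,-9,-13,0]'; python3 look.py 24; python3 - <<'E'
from h import *
t=cv2.imread("pics/top24.png")[140:205,275:405]; cv2.imwrite("pics/t24z.png",cv2.resize(t,(780,390),interpolation=cv2.INTER_CUBIC))
E
```

```text
t: 44.9
position: [551.0, -304.7, 75.6]
ee_rot: [-3.132, 0.138, 0.07]
wrist_force: [0.2, 0.8, -0.0]
gripper_width: 42.5
t: 45.7
position: [363.5, -196.5, 214.3]
ee_rot: [-3.131, 0.137, 0.071]
wrist_force: [-0.2, -0.3, 0.5]
gripper_width: 42.5
t 45.7 pos [ 363.5 -196.5  214.3] F [-0.2 -0.3  0.5] w 42.5 q [-0.77 -0.23  2.01 -0.03  1.4   0.89] yawx -5.0 z [-0.045  0.008 -0.999]
[-146.3   58.9   42. ]
[-99.3  58.6  40. ]
[-66.   57.8  38. ]
[-19.  58.  38.]
[18.  57.7 36. ]
[65.3 57.6 34. ]
[107.6  60.   38. ]
[154.7  58.7  38. ]
```

View pics/t24c.png

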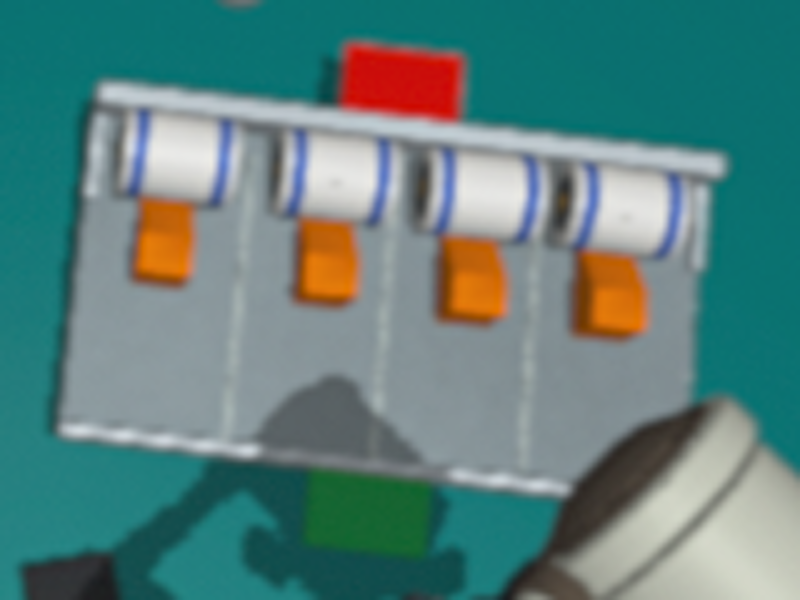

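View pics/s24c.png

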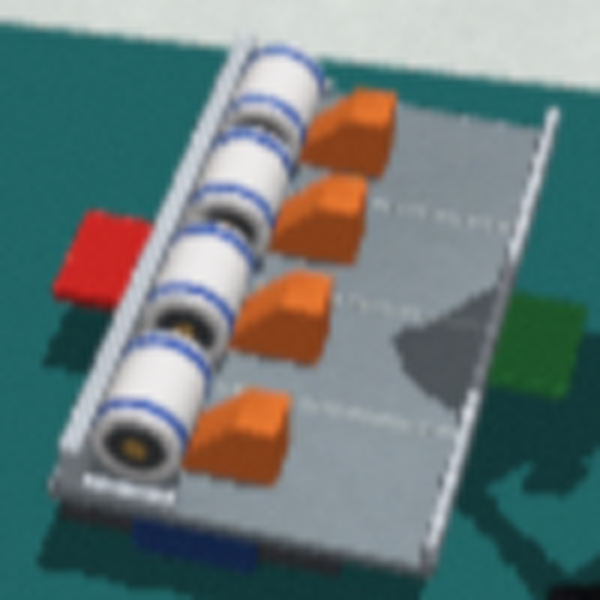

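```bash
python3 - <<'E'
from h import *
F=frame(*TRAY)
f=lambda x,y,z:((onz("top",(x/5+260-.4,y/5+130-.4),z)-F[1])@F[0]).round(1)
for a,b,r in(((167,203),(163,275),131.2),((325,222),(328,293),41.6),((470,240),(475,313),-42.5),((608,255),(615,327),-122.8)): print(f(*a,73),f(*b,102),"roller",r)
E
```

```text
[ 38.3 132.7  11. ] [-10.3 133.7  40. ] roller 131.2
[37.7 40.5 11. ] [-9.8 40.7 40. ] roller 41.6
[ 36.8 -44.   11. ] [-11.6 -42.2  40. ] roller -42.5
[  37.2 -124.3   11. ] [ -10.5 -120.9   40. ] roller -122.8
```

View pics/t24z.png

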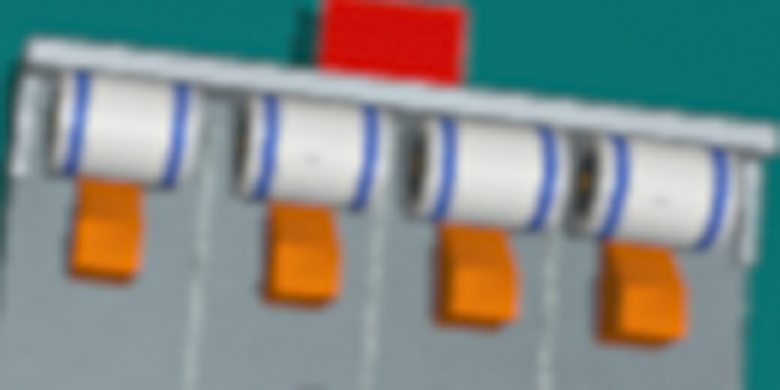

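All four rollers sit on the rail (x≈58-60), with chock offsets of about 2 mm or less. Next: shut the fingers and press the green tab, at top view (333,232).

```bash
python3 - <<'E'
from h import *
show(); F=frame(*TRAY)
for p in([-127,0,60],[-127,0,10]): print(P(F,p).round(1),rel(P(F,p),TRAY[3]))
E
```

```text
t 45.8 pos [ 363.7 -196.9  214.6] F [ 1.4 -0.6  0.3] w 42.7 q [-0.77 -0.23  2.01 -0.03  1.4   0.89] yawx -5.1 z [-0.045  0.008 -0.999]
[ 436.2 -170.2  122. ] (array([ 7.39, -3.26,  8.94]), np.float64(0.0))
[ 436.2 -170.2   72. ] (array([ 7.62, -3.24, 13.94]), np.float64(0.0))
```

```bash
python3 -m pendant '[1,4,-1.5,3,0,1,7.4,-3.2,6,0,1,7.4,-3.2,9,0,1,7.4,-3.2,9,0,1,7.5,-3.2,11,0,1,7.5,-3.2,13,0,1,7.6,-3.2,13.6,0,1,7.6,-3.2,13.6,0]'; python3 - <<'E'
from h import *
show(); F=frame(*TRAY)
for p in([-127,0,0],[-126,0,-12],[-125,0,-24]): print(P(F,p).round(1),rel(P(F,p),TRAY[3]))
im=manip.camera("side"); crop(im,220,100,345,200,6,"s25c.png")
E
```

```text
t: 46.6
position: [436.3, -171.1, 75.9]
ee_rot: [-3.132, 0.14, 0.07]
wrist_force: [-0.7, 0.8, 0.5]
gripper_width: -0.1
t 46.6 pos [ 436.3 -171.1   75.9] F [-0.7  0.8  0.5] w -0.1 q [-0.62  0.11  1.99 -0.02  1.09  1.05] yawx -5.1 z [-0.045  0.008 -0.999]
[ 436.2 -170.2   62. ] (array([ 0.04, -0.08,  1.39]), np.float64(-0.0))
[ 437.2 -170.3   50. ] (array([ 0.2 , -0.08,  2.58]), np.float64(-0.0))
[ 438.2 -170.4   38. ] (array([ 0.35, -0.07,  3.77]), np.float64(-0.0))
```

View pics/s25c.png

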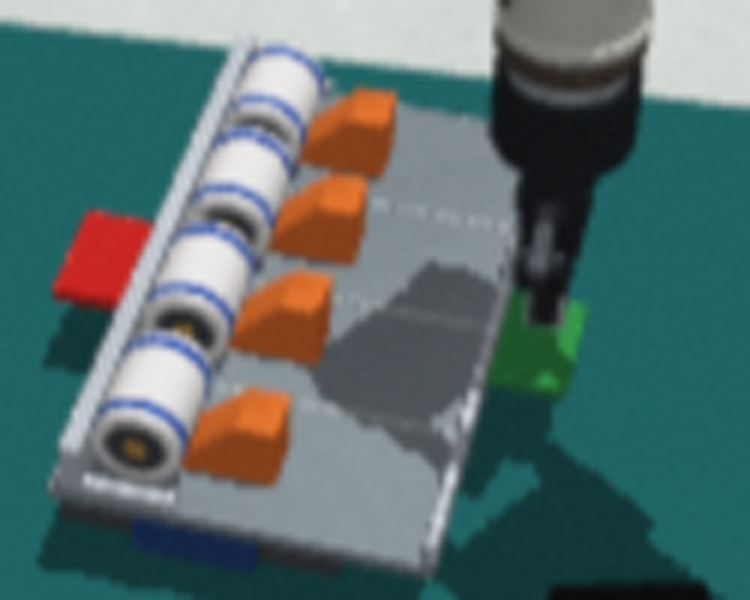

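```bash
python3 -m pendant '[1,0,0,0.6,0,1,0,0,1.2,0,1,0,0,1.5,0,1,0,0,1.7,0,1,0.1,0,1.9,0,1,0.1,0,2.1,0,1,0.1,0,2.3,0,1,0.1,0,2.5,0,1,0.15,0,2.7,0,1,0.15,0,2.9,0]'; python3 -c "
from h import *
show()"
```

```text
t: 47.65
position: [436.0, -171.4, 48.0]
ee_rot: [-3.133, 0.138, 0.073]
wrist_force: [-6.9, 1.5, 9.0]
gripper_width: -0.1
t 47.65 pos [ 436.  -171.4   48. ] F [-6.9  1.5  9. ] w -0.1 q [-0.62  0.16  2.   -0.02  1.03  1.05] yawx -5.1 z [-0.046  0.007 -0.999]
```

```bash
python3 -m pendant '[1,0,0,0.2,0,1,0,0,0.4,0,1,0,0,0.6,0,1,0.1,0,0.8,0,1,0.1,0,1,0,1,0.1,0,1.1,0]'; python3 -m pendant '[1,0,0,0.2,0,1,0,0,0.3,0,1,0,0,0.3,0]'; python3 -c "
from h import *
show()"
```

```text
t: 48.25
position: [436.4, -171.6, 39.0]
ee_rot: [-3.132, 0.138, 0.077]
wrist_force: [-10.8, 5.3, 29.1]
gripper_width: -0.4
t: 48.55
position: [436.4, -171.6, 39.0]
ee_rot: [-3.132, 0.136, 0.08]
wrist_force: [-11.2, 7.0, 30.1]
gripper_width: -0.0
t 48.55 pos [ 436.4 -171.6   39. ] F [-11.2   7.   30.1] w -0.0 q [-0.62  0.18  1.99 -0.03  1.01  1.05] yawx -5.0 z [-0.05   0.008 -0.999]
```

The tab is hard against its stop (z=39, 30 N). Withdrawing and checking.

```bash
python3 -m pendant '[1,0,0,-1,0,1,0,0,-4,0,1,-1,0,-9,0,1,-5,0,-13,0,1,-8,0,-17,0,1,-8,0,-17,0]'; python3 -m pendant '[1,-3,5,0,0,1,-3,10,0,0,1,-3,14,0,0,1,-3,14,0,0]'; python3 look.py 26
```

```text
t: 49.15
position: [365.8, -167.5, 218.1]
ee_rot: [3.137, -0.138, -0.068]
wrist_force: [1.0, -0.4, 0.6]
gripper_width: -0.1
t: 49.55
position: [322.5, -308.7, 219.1]
ee_rot: [3.136, -0.146, -0.069]
wrist_force: [-0.8, 0.1, 0.5]
gripper_width: 0.1
t 49.55 pos [ 322.5 -308.7  219.1] F [-0.8  0.1  0.5] w 0.1 q [-1.01 -0.15  1.93 -0.04  1.38  0.66] yawx -5.3 z [-0.044  0.001 -0.999]
[-147.4   54.8   40. ]
[-100.1   54.5   41. ]
[-66.8  54.2  39. ]
[-19.5  53.1  39. ]
[17.4 54.2 39. ]
[64.4 56.1 45. ]
[107.4  55.4  39. ]
[154.5  54.1  41. ]
```

View pics/top26.png

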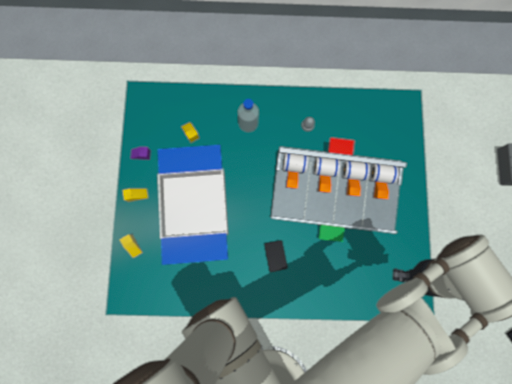

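View pics/s26c.png

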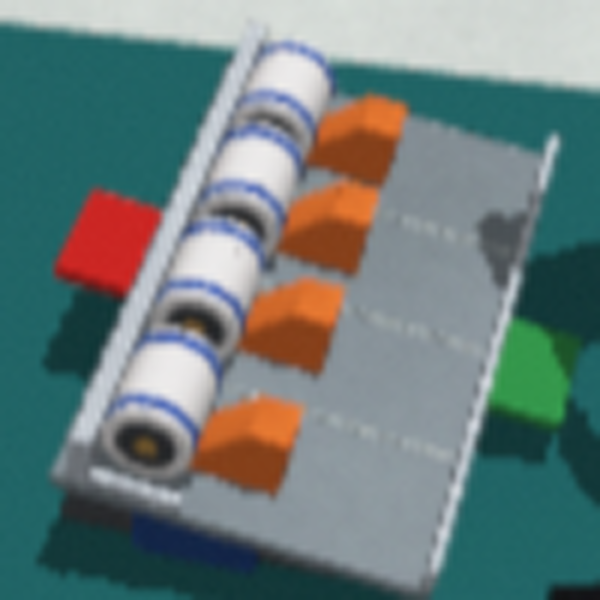

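View pics/side26.png

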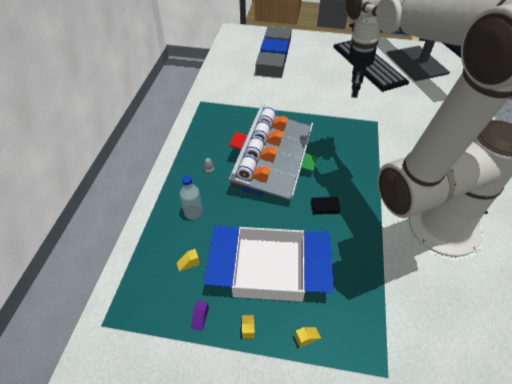

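The tray is tilted and all four rollers are held. The carton is empty with its flaps back, and the bystanders haven't moved. I'll take a short settling check before handing in.

```bash
python3 -m pendant '[1,0,0,0,0,1,0,0,0,0,1,0,0,0,0,1,0,0,0,0,1,0,0,0,0,1,0,0,0,0,1,0,0,0,0,1,0,0,0,0,1,0,0,0,0,1,0,0,0,0]'; python3 look.py 27; python3 - <<'E'
from h import *
g=tri([("top",(0,0)),("side",(0,0))]) if 0 else None
for k in("top","side"):
    a=cv2.imread(f"pics/{k}26.png").astype(int);b=cv2.imread(f"pics/{k}27.png").astype(int)
    r=(slice(130,250),slice(260,410)) if k=="top" else (slice(100,200),slice(220,320))
    print(k,np.abs(a-b)[r].max())
print(manip.sign_off())
E
```

```text
t: 50.65
position: [323.2, -304.6, 218.6]
ee_rot: [-3.136, 0.141, 0.07]
wrist_force: [-0.9, 0.8, -0.0]
gripper_width: -0.1
t 50.65 pos [ 323.2 -304.6  218.6] F [-0.9  0.8 -0. ] w -0.1 q [-1.   -0.15  1.93 -0.04  1.39  0.66] yawx -5.2 z [-0.044  0.004 -0.999]
[-147.5   54.4   41. ]
[-100.1   54.5   41. ]
[-66.7  53.6  40. ]
[-19.5  53.   40. ]
[17.4 54.2 39. ]
[64.4 56.1 45. ]
[107.4  55.3  41. ]
[154.5  54.1  41. ]
top 31
side 49
the job is handed in; nothing more can be done
None
```

The job is done and handed in at about 51 s. Both flaps are folded back to their stops, all four rollers are chocked against the back rail, and the tray is tilted fully down.

**Last checks**
- **Rollers:** before tilting, all four sat on the rail at x of about 58–60 mm. After tilting they were still in place, and their positions held to within about 1 mm over a further second.
- **Chocks:** each was pushed in until I felt contact. By the top camera they are centred to about 2 mm or better; the worst is the chock at y=+131, about 2 mm off. All four chocks were used, so none is left in the carton.
- **Tilt:** I pressed the green tab until it stopped, at about 30 N. It had dropped about 23 mm from an assumed level height of 62 mm, against 24 mm for full tilt. I did not measure the tilt angle itself.
- **Surroundings:** in the last pictures the bystanders and decoys look to be where they started, and the robot is clear of everything.

**What went wrong on the way**
- **First grip in the carton:** something stopped the gripper short, probably a finger on the carton rim. The wrist force reached about 46 N before I backed off and gripped higher.
- **First chock on the tray:** it met its roller early and tipped toe-up in the grip, with a push of about 60 N. I set it down flat, gripped it again and placed it properly.
- **Picture comparison:** the simple before-and-after comparison was not clean; pixels changed by up to 31 (top) and 49 (side). I put this down to the arm's moving shadow and image noise but did not check. The measured roller positions agree with each other.

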